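Lay the breakfast tray and slide it into its bay

ROBOT

A 6-joint arm with a two-finger parallel gripper is mounted at the origin on the work surface. World frame = base frame: x ahead of the robot, y to its left, z up, the work surface at z = 0. Lengths are in mm, angles in rad, forces in N, time in s.
With the tool pointing down it reaches from about 275 to 825 mm from the base axis. Payload 5.2 kg.
Tool frame: the origin (TCP) lies at the very end of the fingers, on their centre line; the grasp point (between the pads) lies 19 mm behind it (env.grip_depth is the distance from the TCP to the grasp point, in mm); y points along the fingers, z is the direction in which the jaws open and shut, and the axes are right-handed (so a half turn about y gives the same grasp; the last joint's range is limited). The gripper opens to 93 mm and grips with 3 to 60 N. Pads are 15 mm wide; open, the fingers measure 128 mm over their backs; the gripper's body (75 mm by 188 mm) begins 65 mm behind the grasp point.
Start: joints at [0.958, 0.259, 1.535, -0, 1.348, -0.203], TCP at [219.114, 504.474, 218.653] pointing down, gripper open.
Joint ranges: [-3.14, 3.14], [-0.91, 2.08], [0.19, 2.58], [-1.22, 4.36], [0.22, 2.71], [-3.12, 3.12]. Speed limits (rad/s): [2.57, 2.57, 3.14, 3.14, 3.14, 3.14].

INTERFACE

Orientations are given as a 3x3 rotation matrix whose columns are the frame's x, y, z axes.
In Python, from workcell import telemetry, cams, workorder, env gives the robot as it stands.
- The arm moves only by the tool send_rows, never from a script. Its argument "deltas" is a list that holds one entry, the list of rows, each a list of 7 numbers: the shift along the tool's x, y, z in cm, then the turn, a rotation vector about the tool's x, y, z in rad, then the opening, from 0 (shut) to 1 (fully open). A call has 1 to 12 rows; each row is the pose to reach, as a shift and turn from the pose measured when the call began, along the tool's axes at that moment; what a row does not reach only later rows make up. A row lasts 1/10 s, in which the tool goes at most 50 mm and 8.59 degrees, less where a joint would pass 70% of its speed; a pose out of reach is approached as far as the arm can. A call with a gripper value outside its range is refused whole. The fingers move at their own pace and stop on an object; "force" is the grip in N (left out, the last holds). Time passes only in rows, so rows that repeat a pose let the fingers close. It gives the time, the measured TCP pose, the force and the opening at its end, in the units of the state.
- telemetry.get_state(): the state, without advancing time (a new reading comes with each control period).
- cams.camera(name): name is "scene" or "side" or "wrist"; returns (picture, depth): 420x560x3 uint8, blue, green, red; 420x560 float32, mm along the optical axis (not along the pixel's ray), 0 where there is no reading.
- cams.calibration(name): a dict with "vfov" (degrees; the focal length in pixels is half the picture's height over the tangent of half this angle, whatever the lens; pixels are square), "cx", "cy" (the principal point, pixels), "rvec" (rotation vector, rad) and "tvec" (3), from world to camera coordinates, as OpenCV has them; the wrist camera has in their place "mount" (4x4, takes a point from camera to tool coordinates, whose origin is the TCP and whose axes are the tool frame's). Camera axes: x right, y down, z forward; pixel columns grow to the right and rows downward; lengths in mm; the calibration is good to about 2 mm. A picture is of the moment at which its call begins: read the wrist's pose just before it. calibration takes no time and is no camera call.
- workorder.hand_in(): hands the job in, once; it reports no verdict.
The state is a dict: "clock": time; "joint_positions": joint angles; "dq": joint speeds; "tau": joint torques, N m; "eef_pos": TCP position; "tool_rot": TCP orientation; "contact_force": force on the tool from outside, world axes, zero at the start; "wrist_torque": the same for the moment, N m; "opening": finger opening in mm.
Only numpy, scipy, OpenCV 4.12 (cv2) and the standard library are available. Lean on these libraries where they do the work, as an engineer would, in place of code of your own. Each camera call takes 0.05 s, during which the arm holds its last target. There are 200 camera calls.

TASK

First clear the used green mug off the breakfast tray and stand it in the middle of the round cork mat; then, with the tray still in front of the bay, set each breakfast thing that is out on the counter (of blue goblet, egg cup, sugar pot, jam jar, butter dish and spoon) upright in the middle of its own printed outline on the tray, the butter dish and the spoon lying along theirs. Last, slide the laid tray along the counter by its brass handle, without lifting it, under the glass shelf until it is fully home against the back stop, with everything still in the middle of its outline. Leave the pepper mill, bell, tea tin, amber bottle and saucer alone.

Things in the scene. Friction and masses are not known exactly. Their poses are not given: they have to be found in the camera images.
- tray: Loose, felt-backed breakfast tray, 220 mm (x) by 360 mm (y): cream floor, top 8 mm up, with coloured printed outlines, wooden rim 6 mm thick, its top 20 mm above the underside; 0.26 to 0.46 kg empty. Starts in front of the bay, handle towards the robot. Origin: centre of its underside; x points from the handle to the far side (which enters the bay first), z up. Slides easily on its felt.
- tray_handle (a point): Centre of the tray's brass bar handle, at tray x, y, z = -107, 0, 53 mm: a bar 12 mm thick (tray x), 110 mm long (tray y), 22 mm high (z 42 to 64 mm) above the near rim, on two posts at tray y = +-48 mm, open below. Pinch it from above. With the tray home it stays 84 mm out in front of the glass shelf.
- bay_home (a point): On the counter, where the tray's origin belongs when the tray is fully home in the bay, a fixed stand at the back of the counter. x points into the bay, z up. The face of its back stop, a wooden strip 22 mm high across the bay, is at x = +111 mm, 1 mm beyond the far edge of a tray exactly home.
- bay_mouth (a point): On the counter, middle of the bay's mouth, at x = -34 mm of bay_home (same axes). Two wooden guide strips, 22 mm high: inner faces about 415 mm apart here, narrowing to 376 mm (tray play 8 mm each side) at bay_home x = +10 mm and straight from there to the back stop.
- bay_shelf (a point): Middle of the front edge of the glass shelf that hangs over the bay, at its underside: x = -23 mm of bay_home, 142 mm above the counter. The shelf has brass edges, reaches from here 156 mm deeper in x and 218 mm to each side, its top 156 mm above the counter; white side panels carry it, their inner faces at y = +-204 mm, x = +15 to +130 mm of bay_home. Axes as bay_home.
- mug: Used green mug, starts upright on the middle of the tray. 66 mm in diameter at the rim, 80 mm tall, handle sticking out at its +y. 0.15 to 0.26 kg. Origin: centre of its underside, z up. Always present.
- mat_centre (a point): Centre of the round cork mat, 110 mm in diameter and 1 mm thin, fixed flat on the counter left of the tray.
- goblet: Blue goblet, 110 mm tall: foot 60 mm in diameter, thin stem, bowl 64 mm in diameter from 55 mm to 110 mm up. 0.08 to 0.15 kg. Loose, starts upright on the counter beside the tray. Origin: centre of its underside, z up. May be absent. 
- eggcup: White egg cup with a blue band, 75 mm tall: foot 48 mm in diameter, narrow stem, bowl 52 mm in diameter from 34 mm to 75 mm up. 0.07 to 0.12 kg. Loose, starts upright on the counter beside the tray. Origin: centre of its underside, z up. May be absent. 
- sugar: White sugar pot with a teal band and a teal lid (one solid piece), body 70 mm in diameter, shoulder 50 mm up, with a round knob 24 mm in diameter from 50 to 76 mm up: lift it by the knob. 0.1 to 0.17 kg. Loose, starts upright on the counter beside the tray. Origin: centre of its underside, z up. May be absent. 
- jar: Raspberry-red jam jar with a paper band and red lid, 54 mm in diameter, 80 mm tall. 0.1 to 0.19 kg. Loose, starts upright on the counter beside the tray. Origin: centre of its underside, z up. May be absent. 
- butter: Butter dish (one solid piece): white base 100 mm (its x) by 64 mm (its y) by 8 mm, yellow cover 86 by 50 mm up to 42 mm, on top a white bar handle 50 mm long (x), 14 mm thick (y), from 42 to 68 mm up: lift it by this handle. 0.1 to 0.19 kg. Loose, starts upright on the counter beside the tray. Origin: centre of its underside, z up. May be absent. 
- spoon: Steel serving spoon lying flat along its x, about 132 mm long from x = -67 (handle end) to +64 mm (bowl end), 10 mm thick, handle 14 mm wide, round bowl 28 mm wide centred at x = +50 mm. 0.04 to 0.07 kg. Origin: middle of its underside, z up. May be absent.
- spot_goblet (a point): Centre of the blue round outline, 80 mm in diameter, printed on the tray's floor (8 mm above the tray's underside). The point is its centre, fixed to the tray, at tray x, y = +55, -125 mm. For the blue goblet.
- spot_eggcup (a point): Centre of the grey round outline, 68 mm in diameter, printed on the tray's floor (8 mm above the tray's underside). The point is its centre, fixed to the tray, at tray x, y = -40, -125 mm. For the egg cup.
- spot_sugar (a point): Centre of the teal round outline, 90 mm in diameter, printed on the tray's floor (8 mm above the tray's underside). The point is its centre, fixed to the tray, at tray x, y = +55, +125 mm. For the sugar pot.
- spot_jar (a point): Centre of the raspberry-red round outline, 74 mm in diameter, printed on the tray's floor (8 mm above the tray's underside). The point is its centre, fixed to the tray, at tray x, y = -40, +130 mm. For the jam jar.
- spot_butter (a point): Centre of the yellow oblong outline, 120 mm along the tray's y by 84 mm along its x, printed on the tray's floor (8 mm above the tray's underside). The point is its centre, fixed to the tray, at tray x, y = +55, 0 mm. For the butter dish, its long side along the outline's (either way round).
- spot_spoon (a point): Centre of the black narrow oblong outline, 160 mm along the tray's y by 48 mm along its x, printed on the tray's floor (8 mm above the tray's underside). The point is its centre, fixed to the tray, at tray x, y = -30, 0 mm. For the spoon, lying along it (either way round).
- mill: Bystander: turned wooden pepper mill, 52 mm in diameter, 147 mm tall; origin under its centre.
- bell: Bystander: brass hand bell, 64 mm in diameter, 90 mm tall; origin under its centre.
- caddy: Bystander: yellow tea tin, 72 mm in diameter, 110 mm tall; origin under its centre.
- cruet: Bystander: amber glass bottle, 52 mm in diameter, 160 mm tall; origin under its centre.
- saucer: Bystander: white saucer, 120 mm in diameter, 18 mm tall; origin under its centre.

How it is judged (in metres and radians):
On the way, in this order (a step that is already met when the one before it is completed fails the run):
1. the used mug stands on the cork mat (horizontal distance between mug and mat_centre below 0.025 m and height (world z) of mug below 0.006 m and angle between mug's own z axis and vertical below 0.12 rad), for 0.2 s.
2. every breakfast thing that is out stands in its outline on the tray while the tray is still in front of the bay (horizontal distance between goblet and spot_goblet below 0.014 m and z of goblet in the frame of tray between 0.004 and 0.012 m and angle between each of goblet, eggcup, sugar, jar, butter, spoon's own z axis and vertical below 0.12 rad and horizontal distance between eggcup and spot_eggcup below 0.014 m and z of eggcup in the frame of tray between 0.004 and 0.012 m and horizontal distance between sugar and spot_sugar below 0.014 m and z of sugar in the frame of tray between 0.004 and 0.012 m and horizontal distance between jar and spot_jar below 0.014 m and z of jar in the frame of tray between 0.004 and 0.012 m and horizontal distance between butter and spot_butter below 0.014 m and z of butter in the frame of tray between 0.004 and 0.012 m and angle between the x axis of each of butter, spoon and the y axis of tray, either way round below 0.17 rad and horizontal distance between spoon and spot_spoon below 0.014 m and z of spoon in the frame of tray between 0.004 and 0.012 m and x of tray in the frame of bay_home below -0.1 m), for 0.2 s.
3. the tray is slid fully home in the bay (x of tray in the frame of bay_home above -0.008 m and y of tray in the frame of bay_home between -0.013 and 0.013 m and angle between the x axis of tray and the x axis of bay_home, either way round below 0.08 rad), for 0.2 s.
At the end, for the whole second after the job is handed in: Tray within 8 mm of home, 13 mm sideways, 0.08 rad; each thing out stands on the tray floor within 14 mm of its outline's centre, upright (0.12 rad), butter dish and spoon within 0.17 rad of their outline; mug upright on the counter within 25 mm of the mat's centre; all at rest (all of step 1 and all of step 3 and horizontal distance between goblet and spot_goblet below 0.014 m and z of goblet in the frame of tray between 0.004 and 0.012 m and angle between each of goblet, eggcup, sugar, jar, butter, spoon's own z axis and vertical below 0.12 rad and horizontal distance between eggcup and spot_eggcup below 0.014 m and z of eggcup in the frame of tray between 0.004 and 0.012 m and horizontal distance between sugar and spot_sugar below 0.014 m and z of sugar in the frame of tray between 0.004 and 0.012 m and horizontal distance between jar and spot_jar below 0.014 m and z of jar in the frame of tray between 0.004 and 0.012 m and horizontal distance between butter and spot_butter below 0.014 m and z of butter in the frame of tray between 0.004 and 0.012 m and angle between the x axis of each of butter, spoon and the y axis of tray, either way round below 0.17 rad and horizontal distance between spoon and spot_spoon below 0.014 m and z of spoon in the frame of tray between 0.004 and 0.012 m and linear speed of each of goblet, eggcup, sugar, jar, butter, spoon, tray, mug below 0.02 m/s); the robot touches nothing.
It fails at once if a bystander (mill, bell, tea tin, amber bottle, saucer) is moved more than 3 cm (distance of any of mill, bell, caddy, cruet, saucer from where it was at the start of the episode above 0.03 m).
It fails at once if the tray is lifted off the counter (height (world z) of tray above 0.025 m).
Of goblet, eggcup, sugar, jar, butter, spoon only 5 to 6 are there at a start; the rules pass over those that are not, and their reading is None.
At some moment in a run one of butter, sugar may be knocked a few centimetres aside while the robot is not near it.
It also fails if it takes over 210 s, if anything falls off the work surface, if the arm or the gripper's body presses on something with over 40 N, if the wrist force passes 120 N, or if a joint passes its speed limit or range.

## Working session

There is one attempt and no reset: what is moved stays moved. The work goes in short steps, Python scripts to look and compute and a tool call to move; the robot and the scene stay as the last step left them, time stands still between calls to the robot, and variables do not carry over. Pictures are saved under pics/ and viewed, about 12 in all and at most 16, crops included, and the job is handed in when it is done.

Besides the shell and the picture viewer there is one more tool, called after "Call:" in YAML: its name, and indented under it one key for each argument. send_rows: Moves the arm, as the interface text tells. Its arguments: {"type":"object","properties":{"deltas":{"type":"array"},"force":{"type":"number"}},"required":["deltas"]}

```bash
ls; mkdir -p pics; cat > h.py <<'E'
import numpy as np, cv2
from workcell import telemetry, cams, workorder, env
def cam(name):
    s=telemetry.get_state(); im,d=cams.camera(name); c=cams.calibration(name)
    f=210/np.tan(np.radians(c["vfov"])/2)
    if name=="wrist":
        T=np.eye(4); T[:3,:3]=np.array(s["tool_rot"]); T[:3,3]=s["eef_pos"]; M=T@np.array(c["mount"])
        R=M[:3,:3]; o=M[:3,3]
    else:
        R=cv2.Rodrigues(np.array(c["rvec"],float))[0].T; o=-R@np.array(c["tvec"],float).ravel()
    return im,d,dict(R=R,o=o,f=f,cx=c["cx"],cy=c["cy"])
def ray(k,u,v,z):
    d=k["R"]@np.array([(u-k["cx"])/k["f"],(v-k["cy"])/k["f"],1]); t=(z-k["o"][2])/d[2]; return k["o"]+t*d
def cloud(k,d):
    v,u=np.mgrid[:420,:560]; P=np.stack([(u-k["cx"])/k["f"]*d,(v-k["cy"])/k["f"]*d,d],-1); return P@k["R"].T+k["o"]
def proj(k,p):
    q=k["R"].T@(np.array(p,float)-k["o"]); return k["f"]*q[0]/q[2]+k["cx"],k["f"]*q[1]/q[2]+k["cy"]
E
python3 - <<'E'
from h import *
print(telemetry.get_state()); print(env.grip_depth)
for n in ["scene","side","wrist"]:
    im,d,k=cam(n); cv2.imwrite(f"pics/{n}0.png",im); np.savez(f"{n}0.npz",im=im,d=d); print(n,cams.calibration(n),k["o"].round(),k["R"].round(2).tolist())
E
```

```text
pics
{'clock': 0.0, 'joint_positions': array([ 9.58186886e-01,  2.59312886e-01,  1.53606614e+00,  1.18940948e-05,
        1.34797969e+00, -2.02823890e-01]), 'dq': array([ 8.79752931e-05, -1.27101107e-03, -3.30006898e-04, -3.35351318e-04,
        4.98254945e-05,  4.75805395e-04]), 'tau': array([-1.07043441e-03, -4.37323916e+01, -2.83995312e+01,  7.16571277e-02,
        4.15877276e-02, -1.69180803e-04]), 'eef_pos': array([218.80070306, 504.02425771, 217.84070375]), 'tool_rot': array([[ 9.17205044e-01, -1.02498354e-03,  3.98414178e-01],
       [-3.98415327e-01, -1.43823368e-03,  9.17203990e-01],
       [-3.67106300e-04, -9.99998440e-01, -1.72752434e-03]]), 'contact_force': array([ 0.34305073,  0.20063897, -0.8196636 ]), 'wrist_torque': array([ 0.01699055, -0.01591734,  0.03359796]), 'opening': 93.17840237309987}
18.8
scene {'vfov': 48.39324852605735, 'cx': 276.3980213681443, 'cy': 202.7858944415836, 'rvec': array([ 2.26391778,  0.85099816, -0.32144168]), 'tvec': array([-376.00638394, -202.22432712, 1554.19923273])} [1067. -669. 1005.] [[0.75, 0.49, -0.44], [0.66, -0.55, 0.52], [0.01, -0.68, -0.73]]
side {'vfov': 44.25924521090082, 'cx': 279.583302625684, 'cy': 209.49333466070146, 'rvec': array([ 0.16692188, -2.7633541 ,  1.34605031]), 'tvec': array([ 531.7668234 ,  118.5320723 , 1646.40906675])} [ 364. 1279. 1113.] [[-0.99, -0.07, 0.1], [-0.12, 0.61, -0.78], [-0.01, -0.79, -0.62]]
wrist {'vfov': 71.71218857693707, 'cx': 276.1676298447123, 'cy': 210.34812705766456, 'mount': array([[-2.10174137e-04,  9.56553791e-01,  2.91555829e-01,
        -8.21129370e+01],
       [-7.99848046e-04, -2.91555903e-01,  9.56553457e-01,
        -1.65195197e+02],
       [ 9.99999658e-01, -3.21575634e-05,  8.26375191e-04,
        -3.42935038e-01],
       [ 0.00000000e+00,  0.00000000e+00,  0.00000000e+00,
         1.00000000e+00]])} [144. 537. 383.] [[0.4, 0.88, 0.27], [0.92, -0.38, -0.12], [-0.0, 0.29, -0.96]]
```

View pics/scene0.png

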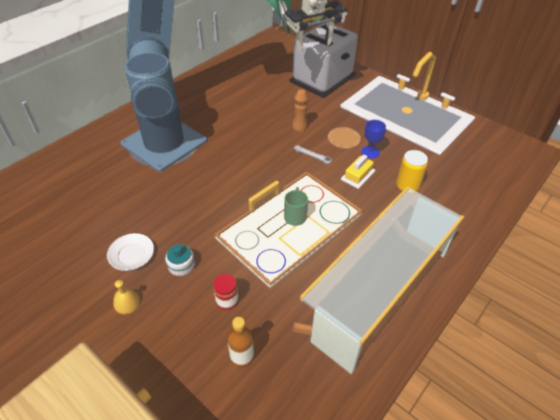

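View pics/side0.png

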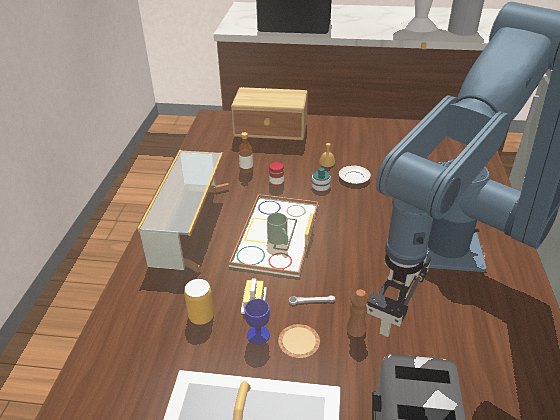

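The scene shows goblet (372,140), butter (358,171), spoon (312,154), sugar (180,259) and jar (226,292) with no egg cup; the mug (295,207) is on the tray and the mat is at (344,138). I'll locate them by depth and colour.

```bash
cat > loc.py <<'E'
from h import *
import sys
def pts(names=("scene","side")):
    out=[]
    for n in names:
        im,d,k=cam(n); P=cloud(k,d); ok=(d>0); out.append(np.hstack([P[ok],im[ok],np.full((ok.sum(),1),n=="side")]))
    return np.vstack(out)
if __name__=="__main__":
    A=pts(); np.save("cloud.npy",A)
    H=np.zeros((400,250),np.float32); C=np.zeros((400,250,3),np.uint8)
    B=A[(A[:,0]>100)&(A[:,0]<850)&(A[:,1]>-600)&(A[:,1]<600)&(A[:,2]<175)&(A[:,2]>-10)]
    B=B[np.argsort(B[:,2])]
    i=((B[:,0]-100)/3).astype(int); j=((600-B[:,1])/3).astype(int)
    H[j,i]=B[:,2]; C[j,i]=B[:,3:6]
    # rotate: x up, y left
    H=cv2.rotate(H,cv2.ROTATE_90_COUNTERCLOCKWISE); C=cv2.rotate(C,cv2.ROTATE_90_COUNTERCLOCKWISE)
    cv2.imwrite("pics/top.png",cv2.resize(C,None,fx=2,fy=2,interpolation=0)); 
    m=cv2.morphologyEx((H>5).astype(np.uint8),cv2.MORPH_OPEN,np.ones((2,2)))
    n,l,st,ce=cv2.connectedComponentsWithStats(m)
    for q in range(1,n):
        if st[q,4]>15:
            x,y,w,h,a=st[q]; print("x %d..%d y %d..%d n%d hmax %.0f"%(100+3*(250-y-h),100+3*(250-y),600-3*(x+w),600-3*x,a,H[l==q].max()),C[l==q].mean(0).astype(int))
E
python3 loc.py
```

```text
x 751..850 y -246..204 n3938 hmax 163 [157 171 178]
x 505..808 y -600..-564 n691 hmax 168 [ 87 123 153]
x 670..748 y 321..405 n515 hmax 116 [163 191 202]
x 682..739 y -399..-333 n309 hmax 166 [ 65 113 157]
x 316..721 y 543..600 n1927 hmax 22 [202 202 204]
x 418..673 y -195..189 n6001 hmax 94 [161 174 183]
x 553..613 y -318..-252 n309 hmax 88 [ 62  56 169]
x 538..607 y 240..345 n460 hmax 74 [118 182 195]
x 505..574 y 375..447 n393 hmax 118 [141  80  82]
x 340..472 y 258..300 n195 hmax 16 [156 158 166]
x 382..457 y -330..-252 n391 hmax 84 [119 120  89]
x 430..445 y -75..-57 n22 hmax 24 [105 129 154]
x 373..436 y -486..-420 n270 hmax 92 [ 73 145 181]
x 235..355 y -417..-297 n669 hmax 27 [187 190 196]
x 256..310 y 336..393 n226 hmax 150 [ 66  98 143]
x 100..247 y 546..600 n318 hmax 175 [113 113 118]
```

View pics/top.png

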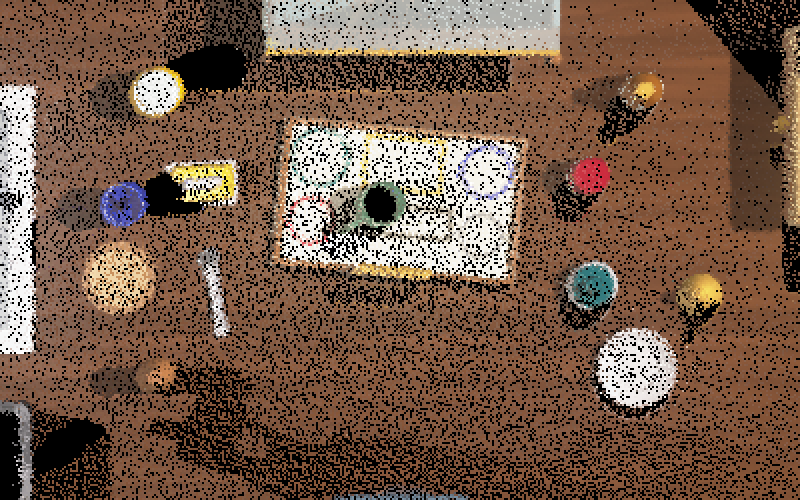

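```bash
cat > fit.py <<'E'
from h import *
def circ(P):
    (c,r)=cv2.minEnclosingCircle(P.astype(np.float32)); A=np.c_[2*P,np.ones(len(P))]
    return np.round(c,1),round(r,1)
def band(A,x0,x1,y0,y1,z0,z1): return A[(A[:,0]>x0)&(A[:,0]<x1)&(A[:,1]>y0)&(A[:,1]<y1)&(A[:,2]>z0)&(A[:,2]<z1)]
def rect(P):
    c,s,a=cv2.minAreaRect(P.astype(np.float32)); return np.round(c,1),np.round(s,1),round(a,2)
def trim(P,f=0.5):
    q=np.percentile(P[:,:2],[f,100-f],axis=0); return q.round(1).tolist(), q.mean(0).round(1)
E
python3 - <<'E'
from fit import *
A=np.load("cloud.npy")
for cn in (0,1):
    B=A[A[:,6]==cn]; print("cam",cn)
    for n,b in dict(goblet=(495,590,365,460,95,118),jar=(545,620,-325,-245,72,86),sugarlid=(375,465,-335,-245,53,80),sugarbody=(375,465,-335,-245,30,50),mug=(500,600,-60,80,74,86),caddy=(660,760,310,410,104,118),handle=(400,470,-110,110,58,70)).items():
        P=band(B,*b)
        if len(P)>10: print(n,len(P),trim(P[:,:2]),"rect",rect(P[:,:2]))
    P=band(B,520,620,230,355,60,75);print("bhandle",rect(P[:,:2])); P=band(B,520,620,230,355,2,13);P=P[P[:,3:6].min(1)>120]; print("bbase",rect(P[:,:2]))
    P=band(B,330,480,250,310,4,18); P=P[P[:,3:6].min(1)>90];print("spoon",rect(P[:,:2]), rect(P[P[:,0]<430][:,:2]))
    P=band(B,405,680,-210,210,15,24); print("rim",rect(P[:,:2]))
    P=band(B,730,830,-300,300,148,162); print("shelf",trim(P[:,:2]))
    # front edge line: yellow brass
    Q=P[(P[:,5]>P[:,3]+60)&(P[:,0]<785)]; print("edge",len(Q),np.polyfit(Q[:,1],Q[:,0],1), Q[:,1].min(),Q[:,1].max(),np.percentile(Q[:,0],[1,50,99]))
    P=band(B,380,490,350,480,-6,6); P=P[(P[:,4]>120)&(P[:,5]>170)]; print("mat",len(P),trim(P[:,:2],0.2))
E
```

```text
cam 0
goblet 203 ([[513.0, 378.5], [575.6, 448.3]], array([544.3, 413.4])) rect (array([544.3, 413.7]), array([62.5, 70.9]), 23.21)
jar 369 ([[561.0, -313.2], [611.8, -262.0]], array([ 586.4, -287.6])) rect (array([ 587.2, -287.9]), array([49.1, 53.1]), 44.86)
sugarlid 130 ([[400.3, -315.7], [450.2, -265.9]], array([ 425.3, -290.8])) rect (array([ 428.6, -293.6]), array([47.5, 40.5]), 53.62)
sugarbody 278 ([[391.2, -325.1], [456.9, -259.5]], array([ 424. , -292.3])) rect (array([ 423.7, -292.5]), array([67.6, 65.8]), 16.0)
mug 142 ([[509.0, -6.3], [576.1, 74.7]], array([542.6,  34.2])) rect (array([543.7,  35.2]), array([64.4, 84.2]), 4.19)
caddy 313 ([[681.2, 329.2], [745.1, 394.7]], array([713.1, 362. ])) rect (array([713.6, 361.2]), array([65. , 67.8]), 31.28)
handle 154 ([[433.1, -46.0], [452.5, 60.9]], array([442.8,   7.5])) rect (array([442.4,   8.3]), array([110.3,  16. ]), 85.3)
bhandle (array([575.5, 294.4]), array([15.8, 55.5]), 2.5)
bbase (array([594.5, 281.5]), array([114.6,  58. ]), 56.95)
spoon (array([412.2, 279.6]), array([132.8,  31.8]), 6.77) (array([388.7, 274.4]),
[... 1080 characters left out ...]
365.9]), array([63.9, 67.7]), 20.29)
handle 93 ([[430.2, -41.5], [448.8, 70.5]], array([439.5,  14.5])) rect (array([440.2,  14.3]), array([113.2,  11.9]), 85.15)
bhandle (array([573.4, 297.9]), array([14.6, 53.8]), 2.2)
bbase (array([573.1, 299.5]), array([ 63.6, 101.2]), 2.98)
spoon (array([408.8, 282.7]), array([131.9,  42.5]), 1.94) (array([385.4, 275.8]), array([86.9, 21.1]), 10.4)
rim (array([546.1,   2.1]), array([370.9, 222.2]), 84.83)
shelf ([[766.0, -235.2], [829.7, 201.9]], array([797.8, -16.6]))
edge 205 [4.13311397e-03 7.70063560e+02] -238.41105746041694 203.69677397168948 [765.82284914 769.72026375 774.9812525 ]
mat 1040 ([[380.6, 367.1], [486.3, 474.5]], array([433.5, 420.8]))
```

```bash
cat > go.py <<'E'
from h import *
import sys
# usage: go.py x,y,z,phi ... -> shift(cm) and turn(rad) of each waypoint from the present pose, tool down
s=telemetry.get_state(); R=np.array(s["tool_rot"]); p=np.array(s["eef_pos"]); ph0=np.degrees(np.arctan2(R[1,2],R[0,2]))
print("t%.1f"%s["clock"],p.round(1),"phi %.1f"%ph0,"open %.1f"%s["opening"],"q6 %.2f"%s["joint_positions"][5],"F",np.array(s["contact_force"]).round(1))
from scipy.spatial.transform import Rotation as Ro
for a in sys.argv[1:]:
    x,y,z,ph=map(float,a.split(",")); c=np.radians(ph)
    T=np.array([[np.sin(c),0,np.cos(c)],[-np.cos(c),0,np.sin(c)],[0,-1,0]])
    print(a,"->",(R.T@(np.array([x,y,z])-p)/10).round(2).tolist(),Ro.from_matrix(R.T@T).as_rotvec().round(3).tolist())
E
python3 go.py 541.5,27,190,10
```

```text
t0.2 [219.  504.3 218.2] phi 66.5 open 92.9 q6 -0.20 F [-0.2  0.8  0.4]
541.5,27,190,10 -> [48.6, 2.84, -30.92] [0.001, 0.986, 0.0]
```

Call:
send_rows:
  deltas:
    - [[48.6,2.8,-30.9,0,0.986,0,1],[48.6,2.8,-30.9,0,0.986,0,1],[48.6,2.8,-30.9,0,0.986,0,1],[48.6,2.8,-30.9,0,0.986,0,1],[48.6,2.8,-30.9,0,0.986,0,1],[48.6,2.8,-30.9,0,0.986,0,1],[48.6,2.8,-30.9,0,0.986,0,1],[48.6,2.8,-30.9,0,0.986,0,1],[48.6,2.8,-30.9,0,0.986,0,1],[48.6,2.8,-30.9,0,0.986,0,1],[48.6,2.8,-30.9,0,0.986,0,1],[48.6,2.8,-30.9,0,0.986,0,1]]
  force: 20

```text
clock: 1.45
eef_pos: [543.3, 23.6, 190.0]
tool_rot: [[0.171, -0.0, 0.985], [-0.985, -0.002, 0.171], [0.002, -1.0, -0.0]]
contact_force: [0.2, 0.4, 0.6]
opening: 92.9
```

Call:
send_rows:
  deltas:
    - [[0,0,0,0,0,0,1]]

```text
clock: 1.55
eef_pos: [545.0, 20.4, 189.4]
tool_rot: [[0.167, 0.0, 0.986], [-0.986, -0.002, 0.167], [0.002, -1.0, -0.0]]
contact_force: [-0.2, 0.6, 0.2]
opening: 92.8
```

```bash
python3 - <<'E'
from h import *
im,d,k=cam("wrist"); P=cloud(k,d)
m=(P[...,2]>78)&(P[...,2]<96)&(im[...,1].astype(int)>im[...,2].astype(int)+15)&(d>0)
Q=P[m]; print(len(Q),np.percentile(Q[:,:2],[0.5,99.5],axis=0).round(1),cv2.minAreaRect(Q[:,:2].astype(np.float32)))
cv2.imwrite("pics/w1.png",im)
E
python3 go.py 541.5,27,51,10
```

```text
1031 [[508.7  -3.8]
 [571.5  63.7]] ((540.2988891601562, 28.38758087158203), (65.4769515991211, 63.97126007080078), 81.37953186035156)
t1.6 [544.   21.7 189.4] phi 9.7 open 93.2 q6 -0.33 F [ 1.3 -0.1  0.6]
541.5,27,51,10 -> [-0.59, 13.84, -0.14] [0.001, -0.006, 0.002]
```

View pics/w1.png

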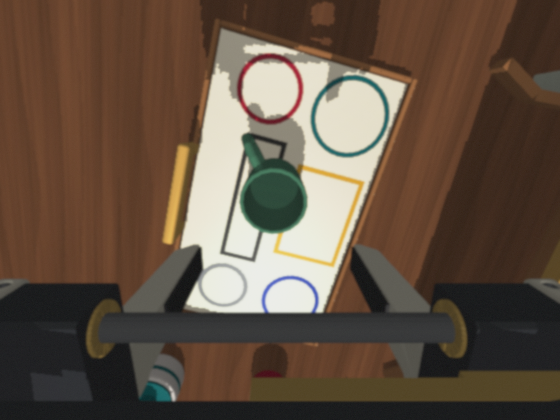

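The mug sits at (272,198) px, with its handle pointing up-left and clear of the jaws.

Call:
send_rows:
  deltas:
    - [[-0.73,5,-0.24,0,0,0,1],[-0.73,9.5,-0.24,0,0,0,1],[-0.73,13.84,-0.24,0,0,0,1],[-0.73,13.84,-0.24,0,0,0,1],[-0.73,13.84,-0.24,0,0,0,0.2],[-0.73,13.84,-0.24,0,0,0,0.2],[-0.73,13.84,-0.24,0,0,0,0.2],[-0.73,13.84,-0.24,0,0,0,0.2],[-0.73,13.84,-0.24,0,0,0,0.2],[-0.73,11,-0.24,0,0,0,0.2],[-0.73,6,-0.24,0,0,0,0.2],[-0.73,2,-0.24,0,0,0,0.2]]
  force: 20

```text
clock: 2.8
eef_pos: [540.5, 28.4, 171.9]
tool_rot: [[0.168, 0.0, 0.986], [-0.986, -0.002, 0.168], [0.002, -1.0, -0.0]]
contact_force: [0.7, -1.0, -1.1]
opening: 66.6
```

```bash
python3 go.py 434.5,419.5,170,70 434.5,419.5,46,70
```

```text
t2.8 [540.5  28.4 171.9] phi 9.7 open 66.6 q6 -0.32 F [ 0.7 -1.  -1.1]
434.5,419.5,170,70 -> [-40.34, 0.11, -3.88] [0.001, -1.053, 0.002]
434.5,419.5,46,70 -> [-40.36, 12.51, -3.88] [0.001, -1.053, 0.002]
```

Call:
send_rows:
  deltas:
    - [[-4.5,0,-0.4,0,-0.12,0,0.2],[-9,0,-0.9,0,-0.25,0,0.2],[-13.5,0,-1.3,0,-0.37,0,0.2],[-18,0,-1.7,0,-0.5,0,0.2],[-22.5,0,-2.2,0,-0.62,0,0.2],[-27,0,-2.6,0,-0.75,0,0.2],[-31.5,0,-3,0,-0.87,0,0.2],[-36,0,-3.5,0,-1.0,0,0.2],[-39,0,-3.8,0,-1.05,0,0.2],[-40.35,0,-3.88,0,-1.05,0,0.2],[-40.35,0,-3.88,0,-1.05,0,0.2],[-40.35,4,-3.88,0,-1.05,0,0.2]]

```text
clock: 4.0
eef_pos: [438.5, 421.2, 136.5]
tool_rot: [[0.938, 0.011, 0.345], [-0.345, 0.004, 0.938], [0.009, -1.0, 0.008]]
contact_force: [1.8, 0.1, -1.7]
opening: 66.4
```

```bash
python3 go.py 434.5,419.5,45.5,70 434.5,419.5,160,70 
```

```text
t4.0 [438.5 421.2 136.5] phi 69.8 open 66.4 q6 -0.63 F [ 1.8  0.1 -1.7]
434.5,419.5,45.5,70 -> [-0.39, 9.09, -0.37] [-0.008, -0.004, 0.009]
434.5,419.5,160,70 -> [-0.29, -2.36, -0.28] [-0.008, -0.004, 0.009]
```

Call:
send_rows:
  deltas:
    - [[-0.39,4,-0.37,-0.008,0,0.009,0.2],[-0.39,7,-0.37,-0.008,0,0.009,0.2],[-0.39,8.6,-0.37,-0.008,0,0.009,0.2],[-0.39,9.1,-0.37,-0.008,0,0.009,0.2],[-0.39,9.15,-0.37,-0.008,0,0.009,0.2],[-0.39,9.2,-0.37,-0.008,0,0.009,0.95],[-0.39,9.2,-0.37,-0.008,0,0.009,0.95],[-0.39,9.1,-0.37,-0.008,0,0.009,0.95],[-0.39,9.1,-0.37,-0.008,0,0.009,0.95],[-0.35,5,-0.3,-0.008,0,0.009,0.95],[-0.3,1,-0.3,-0.008,0,0.009,0.95],[-0.3,-4,-0.3,-0.008,0,0.009,0.95]]

```text
clock: 5.2
eef_pos: [433.2, 418.7, 176.4]
tool_rot: [[0.938, -0.003, 0.345], [-0.345, -0.002, 0.938], [-0.002, -1.0, -0.003]]
contact_force: [0.7, 0.5, 0.3]
opening: 88.8
```

```bash
python3 - <<'E'
from fit import *
im,d,k=cam("wrist"); P=cloud(k,d); cv2.imwrite("pics/w2.png",im)
m=(P[...,2]>70)&(P[...,2]<90)&(im[...,1].astype(int)>im[...,2].astype(int)+15)&(d>0)
Q=P[m]; print("mug",len(Q),trim(Q[:,:2]), "z",np.median(Q[:,2]))
B=np.hstack([P.reshape(-1,3),im.reshape(-1,3)])
S=band(B,330,490,240,320,4,22); S=S[S[:,3:6].min(1)>90]; print("spoon",len(S),rect(S[:,:2]),S[:,2].max())
E
python3 go.py 408,281,150,0
```

```text
mug 1208 ([[393.7, 386.3], [557.5, 449.9]], array([475.6, 418.1])) z 78.45401409463685
spoon 1281 (array([401.3, 279.1]), array([118.8,  25.5]), 8.47) 11.149390273179222
t5.2 [437.2 421.6 187. ] phi 69.8 open 88.2 q6 -0.63 F [1.3 2.1 5.6]
408,281,150,0 -> [2.08, 3.58, -14.23] [-0.013, 1.218, 0.0]
```

View pics/w2.png

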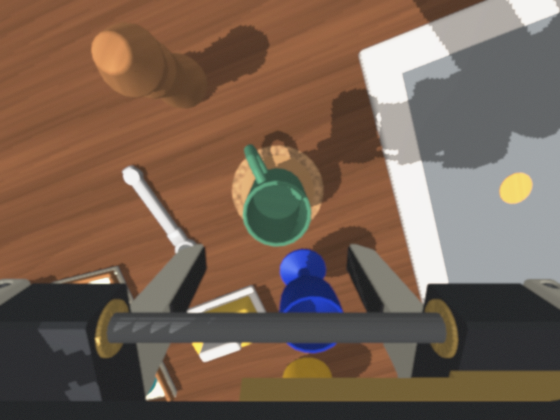

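Mug (277,213) px stands upright on the mat; the spoon runs from (132,175) to (185,240). Next is the spoon.

```bash
python3 - <<'E'
from fit import *
im,d,k=cam("wrist"); print(ray(k,277,213,80), proj(k,(434.5,419.5,1)))
E
python3 go.py 415,281.5,100,98.7 415,281.5,5,98.7
```

```text
[441.87637133 421.72187551  80.        ] (np.float64(272.4019358250707), np.float64(188.62006455417082))
t5.3 [437.7 421.9 184.4] phi 69.8 open 88.1 q6 -0.63 F [1.  0.8 1. ]
415,281.5,100,98.7 -> [2.65, 8.31, -14.05] [-0.009, -0.504, 0.011]
415,281.5,5,98.7 -> [2.57, 17.81, -14.16] [-0.009, -0.504, 0.011]
```

Call:
send_rows:
  deltas:
    - [[1,3,-5,-0.009,-0.15,0.011,0.5],[2,6,-10,-0.009,-0.3,0.011,0.5],[2.6,8.3,-14.1,-0.009,-0.45,0.011,0.5],[2.6,8.3,-14.1,-0.009,-0.504,0.011,0.5],[2.6,8.3,-14.1,-0.009,-0.504,0.011,0.5],[2.6,12,-14.15,-0.009,-0.504,0.011,0.5],[2.57,15.5,-14.16,-0.009,-0.504,0.011,0.5],[2.57,17.3,-14.16,-0.009,-0.504,0.011,0.5],[2.57,17.5,-14.16,-0.009,-0.504,0.011,0.5],[2.57,17.5,-14.16,-0.009,-0.504,0.011,0.5]]

```text
clock: 6.3
eef_pos: [415.7, 282.4, 8.5]
tool_rot: [[0.989, 0.0, -0.151], [0.151, 0.0, 0.989], [0.0, -1.0, 0.0]]
contact_force: [-0.3, 0.1, 0.1]
opening: 46.3
```

```bash
python3 go.py 415,281.5,4.5,98.7
```

```text
t6.3 [415.7 282.4   8.5] phi 98.7 open 46.3 q6 -1.35 F [-0.3  0.1  0.1]
415,281.5,4.5,98.7 -> [-0.08, 0.4, -0.08] [-0.0, -0.0, 0.0]
```

Call:
send_rows:
  deltas:
    - [[-0.08,0.4,-0.08,0,0,0,0.5],[-0.08,0.4,-0.08,0,0,0,0],[-0.08,0.4,-0.08,0,0,0,0],[-0.08,0.4,-0.08,0,0,0,0],[-0.08,0.4,-0.08,0,0,0,0],[-0.08,0.4,-0.08,0,0,0,0],[-0.08,-2,-0.08,0,0,0,0],[-0.08,-5,-0.08,0,0,0,0],[-0.08,-9,-0.08,0,0,0,0],[-0.08,-12,-0.08,0,0,0,0],[-0.08,-12,-0.08,0,0,0,0]]
  force: 20

```text
clock: 7.4
eef_pos: [417.7, 282.6, 132.8]
tool_rot: [[0.989, 0.008, -0.151], [0.151, 0.003, 0.989], [0.009, -1.0, 0.002]]
contact_force: [-0.7, 0.5, -1.0]
opening: 13.6
```

```bash
python3 - <<'E'
from h import *
c=np.radians(-5.2)
T=lambda x,y:(np.array([547.3,1.2])+np.array([x*np.cos(c)-y*np.sin(c),x*np.sin(c)+y*np.cos(c)])).round(1).tolist()
for n,p in dict(goblet=(55,-125),sugar=(55,125),jar=(-40,130),butter=(55,0),spoon=(-30,0)).items(): print(n,T(*p))
E
python3 go.py 517,1,110,-5.2
```

```text
goblet [590.7, -128.3]
sugar [613.4, 120.7]
jar [519.2, 134.3]
butter [602.1, -3.8]
spoon [517.4, 3.9]
t7.4 [417.7 282.6 132.8] phi 98.7 open 13.6 q6 -1.35 F [-0.7  0.5 -1. ]
517,1,110,-5.2 -> [5.55, 2.26, -29.34] [-0.009, 1.813, 0.004]
```

Call:
send_rows:
  deltas:
    - [[0.4,0,-2.2,0,0.14,0,0],[0.8,0,-4.4,0,0.28,0,0],[1.3,0.2,-6.8,0,0.42,0,0],[1.7,0.4,-9,0,0.56,0,0],[2.1,0.6,-11.4,0,0.7,0,0],[2.6,0.8,-13.6,0,0.84,0,0],[3,1,-16,0,0.98,0,0],[3.4,1.2,-18.2,0,1.12,0,0],[3.9,1.4,-20.6,0,1.26,0,0],[4.3,1.6,-22.8,0,1.4,0,0],[4.7,1.8,-25,0,1.54,0,0],[5.1,2,-27.2,0,1.68,0,0]]

```text
clock: 8.6
eef_pos: [508.7, 20.7, 111.3]
tool_rot: [[0.036, 0.006, 0.999], [-0.999, 0.004, 0.036], [-0.004, -1.0, 0.006]]
contact_force: [-0.0, 0.9, 0.1]
opening: 13.9
```

```bash
python3 go.py 517,1,110,-5.2
```

```text
t8.6 [508.7  20.7 111.3] phi 2.1 open 13.9 q6 -0.22 F [-0.   0.9  0.1]
517,1,110,-5.2 -> [2.0, 0.13, 0.76] [-0.006, 0.127, -0.004]
```

Call:
send_rows:
  deltas:
    - [[2,0.13,0.76,-0.006,0.127,-0.004,0],[2,0.13,0.76,-0.006,0.127,-0.004,0],[2,0.13,0.76,-0.006,0.127,-0.004,0],[2,0.13,0.76,-0.006,0.127,-0.004,0]]

```text
clock: 9.0
eef_pos: [516.1, 1.8, 109.4]
tool_rot: [[-0.089, -0.001, 0.996], [-0.996, 0.001, -0.089], [-0.001, -1.0, -0.001]]
contact_force: [0.7, -0.3, -0.5]
opening: 13.7
```

```bash
cat > tray.py <<'E'
from fit import *
def outlines(im,k,dep):
    """bounding-ellipse centres of the red/teal/blue rings on the floor plane"""
    hsv=cv2.cvtColor(im,cv2.COLOR_BGR2HSV); P=cloud(k,dep); res={}
    for n,(a,b) in dict(red=(168,180),teal=(80,98),blue=(112,128)).items():
        m=cv2.inRange(hsv,(a,90,50),(b,255,255)); m[(P[...,2]>14)|(P[...,2]<2)|(P[...,0]<400)|(P[...,0]>690)|(abs(P[...,1])>210)]=0
        v,u=np.nonzero(m)
        if len(u)<40: continue
        Q=np.array([ray(k,a,b,8)[:2] for a,b in zip(u,v)])
        A=np.c_[2*Q,np.ones(len(Q))]; w=np.ones(len(Q),bool)
        for _ in range(4):
            s=np.linalg.lstsq(A[w],(Q[w]**2).sum(1),rcond=None)[0]; r=np.sqrt(s[2]+s[:2]@s[:2]); e=abs(np.linalg.norm(Q-s[:2],axis=1)-r); w=e<max(2.5,2*np.median(e))
        res[n]=(s[:2].round(1),round(r,1),int(w.sum()))
    return res
if __name__=="__main__":
    import sys
    for n in sys.argv[1:]:
        im,d,k=cam(n); o=outlines(im,k,d); print(n,o)
        if n=="wrist": cv2.imwrite("pics/wl.png",im)
        L=dict(red=(-40,130),teal=(55,125),blue=(55,-125)); K=[q for q in o if abs(o[q][1]-dict(red=36,teal=44,blue=39)[q])<4]
        if len(K)>1:
            a=np.array([complex(*L[q]) for q in K]); b=np.array([complex(*o[q][0]) for q in K])
            th=np.angle(((b-b.mean())*np.conj(a-a.mean())).sum()); t=b.mean()-a.mean()*np.exp(1j*th); print("tray",np.round([t.real,t.imag,np.degrees(th)],2),[round(abs(z),1) for z in a*np.exp(1j*th)+t-b])
E
python3 tray.py scene side wrist; python3 go.py 517,1,110,-5.2
```

```text
scene {}
side {}
wrist {'red': (array([517.8, 132.8]), np.float64(33.9), 1444), 'teal': (array([611.8, 119. ]), np.float64(41.8), 1538)}
tray [ 5.4547e+02 -3.5000e-01 -5.3400e+00] [np.float64(0.1), np.float64(0.1)]
t9.2 [516.6   1.9 109.9] phi -5.1 open 13.4 q6 -0.12 F [-0.5  0.5 -0.1]
517,1,110,-5.2 -> [0.08, -0.01, 0.05] [0.0, 0.002, -0.0]
```

View pics/wl.png

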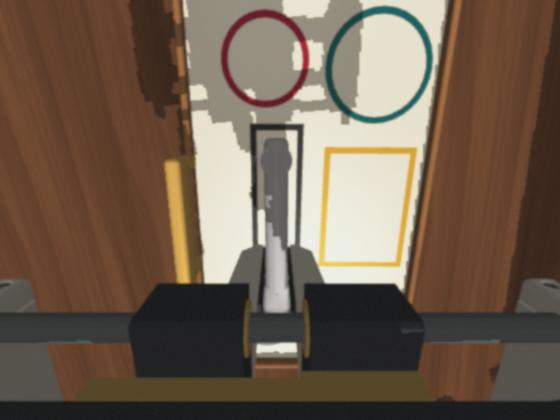

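```bash
python3 - <<'E'
from h import *
im,d,k=cam("wrist"); s=telemetry.get_state(); z=s["eef_pos"][2]+5
print(s["eef_pos"],ray(k,276,138,z),ray(k,262,158,z),ray(k,291,158,z),ray(k,268,200,z),ray(k,286,200,z)); print(d[200,277],d[155,277])
P=cloud(k,d); m=(P[...,2]>95)&(P[...,2]<125)&(d>0); Q=P[m]; Q=Q[(Q[:,1]>25)&(abs(Q[:,0]-517)<40)]; print(len(Q),Q.min(0),Q.max(0),cv2.minAreaRect(Q[:,:2].astype(np.float32)))
E
python3 go.py 516.3,0,13,-5.2
```

```text
[516.73738709   1.76497079 110.03292348] [522.51027139  74.90414009 115.03292348] [513.95346079  65.01027973 115.03292348] [529.72695608  63.60997081 115.03292348] [514.92301748  41.11187212 115.03292348] [525.14022466  40.2065623  115.03292348]
166.56766 159.52055
2240 [511.46395923  25.01657338 108.78454956] [530.32381367  75.04225504 117.00355786] ((520.7366943359375, 49.752037048339844), (50.35894775390625, 17.68363380432129), 87.05306243896484)
t9.2 [516.7   1.8 110. ] phi -5.1 open 13.3 q6 -0.12 F [ 0.3  0.1 -0.6]
516.3,0,13,-5.2 -> [0.18, 9.7, -0.03] [-0.0, 0.002, -0.0]
```

Call:
send_rows:
  deltas:
    - [[0.48,4,-0.08,0,0,0,0],[0.48,7.5,-0.08,0,0,0,0],[0.48,9,-0.08,0,0,0,0],[0.48,9.6,-0.08,0,0,0,0],[0.48,9.7,-0.08,0,0,0,0],[0.48,9.7,-0.08,0,0,0,0],[0.48,9.7,-0.08,0,0,0,0.4],[0.48,9.7,-0.08,0,0,0,0.4],[0.48,9.7,-0.08,0,0,0,0.4],[0.48,6,-0.08,0,0,0,0.4],[0.48,1,-0.08,0,0,0,0.4],[0.48,-3,-0.08,0,0,0,0.4]]

```text
clock: 10.4
eef_pos: [515.7, -3.0, 142.3]
tool_rot: [[-0.089, 0.001, 0.996], [-0.996, -0.0, -0.089], [-0.0, -1.0, 0.001]]
contact_force: [0.9, -0.2, -0.4]
opening: 37.4
```

```bash
python3 go.py 574.5,296,140,2.5 574.5,296,47,2.5
```

```text
t10.4 [515.7  -3.  142.3] phi -5.1 open 37.4 q6 -0.13 F [ 0.9 -0.2 -0.4]
574.5,296,140,2.5 -> [-30.3, 0.24, 3.19] [-0.001, -0.133, 0.0]
574.5,296,47,2.5 -> [-30.3, 9.54, 3.18] [-0.001, -0.133, 0.0]
```

Call:
send_rows:
  deltas:
    - [[-5,-2,0.5,0,-0.03,0,0.6],[-10,-4,1,0,-0.06,0,0.6],[-15,-4.8,1.6,0,-0.09,0,0.6],[-20,-4.8,2.2,0,-0.133,0,0.6],[-25,-4.8,2.8,0,-0.133,0,0.6],[-29,-4.8,3.18,0,-0.133,0,0.6],[-30.3,-4.8,3.18,0,-0.133,0,0.6],[-30.3,-4.8,3.18,0,-0.133,0,0.6],[-30.3,-4.8,3.18,0,-0.133,0,0.6]]

```text
clock: 11.3
eef_pos: [574.0, 295.0, 190.1]
tool_rot: [[0.044, 0.001, 0.999], [-0.999, -0.001, 0.044], [0.001, -1.0, 0.0]]
contact_force: [0.2, -1.4, 0.1]
opening: 55.9
```

```bash
python3 - <<'E'
from fit import *
im,d,k=cam("wrist"); cv2.imwrite("pics/w3.png",im); P=cloud(k,d); B=np.hstack([P.reshape(-1,3),im.reshape(-1,3)])[d.ravel()>0]
S=band(B,480,680,180,370,60,76); print("handle",len(S),rect(S[:,:2])); S=band(B,480,680,180,370,34,50); S=S[S[:,3]<150]; print("cover",len(S),rect(S[:,:2]))
S=band(B,480,680,180,460,2,14);S=S[S[:,3:6].min(1)>110]; print("base",len(S),rect(S[:,:2]))
E
python3 go.py 574.5,296,47,2.5
```

```text
handle 767 (array([617.2, 328.2]), array([143.7,  46.7]), 35.76)
cover 2603 (array([614.3, 307.6]), array([148.7,  90.8]), 14.41)
base 875 (array([557.1, 345.4]), array([ 85.3, 213.2]), 18.2)
t11.3 [574.1 294.3 190.3] phi 2.5 open 55.8 q6 0.26 F [-0.1  0.1  0.3]
574.5,296,47,2.5 -> [-0.18, 14.33, 0.03] [-0.001, -0.001, 0.001]
```

View pics/w3.png

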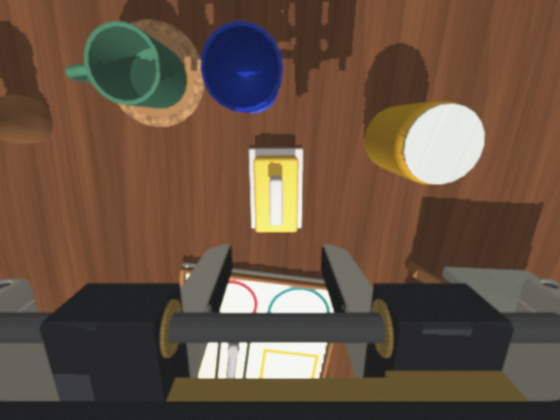

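```bash
python3 - <<'E'
from fit import *
im,d,k=cam("wrist"); P=cloud(k,d); B=np.hstack([P.reshape(-1,3),im.reshape(-1,3)])[d.ravel()>0]
S=band(B,525,625,235,350,60,76); print("handle",len(S),rect(S[:,:2])); S=band(B,525,630,235,350,34,50); S=S[S[:,3]<150]; print("cover",len(S),rect(S[:,:2]))
E
```

```text
handle 621 (array([572.8, 296.8]), array([13.4, 49.2]), 2.8)
cover 2527 (array([572.9, 296.1]), array([49. , 86.7]), 3.07)
```

Butter dish handle (277,200) px lies straight between the jaws.

Call:
send_rows:
  deltas:
    - [[-0.22,5,-0.12,0,-0.005,0,0.6],[-0.22,9.5,-0.12,0,-0.005,0,0.6],[-0.22,13,-0.12,0,-0.005,0,0.6],[-0.22,14.3,-0.12,0,-0.005,0,0.6],[-0.22,14.3,-0.12,0,-0.005,0,0],[-0.22,14.3,-0.12,0,-0.005,0,0],[-0.22,14.3,-0.12,0,-0.005,0,0],[-0.22,14.3,-0.12,0,-0.005,0,0],[-0.22,14.3,-0.12,0,-0.005,0,0],[-0.22,12.5,-0.12,0,-0.005,0,0],[-0.22,8,-0.12,0,-0.005,0,0],[-0.22,5,-0.12,0,-0.005,0,0]]
  force: 25

```text
clock: 12.6
eef_pos: [573.4, 296.5, 142.8]
tool_rot: [[0.047, 0.002, 0.999], [-0.999, -0.0, 0.047], [0.0, -1.0, 0.002]]
contact_force: [0.3, 0.1, -1.5]
opening: 13.4
```

```bash
python3 go.py 601.1,-4.6,125,-5.2 601.1,-4.6,56,-5.2
```

```text
t12.6 [573.4 296.5 142.8] phi 2.7 open 13.4 q6 0.26 F [ 0.3  0.1 -1.5]
601.1,-4.6,125,-5.2 -> [30.2, 1.8, 1.33] [-0.002, 0.138, 0.0]
601.1,-4.6,56,-5.2 -> [30.2, 8.7, 1.32] [-0.002, 0.138, 0.0]
```

Call:
send_rows:
  deltas:
    - [[4,0,0.2,0,0.02,0,0],[8,0,0.4,0,0.04,0,0],[12.5,0.5,0.6,0,0.06,0,0],[17,1,0.8,0,0.08,0,0],[21.5,1.5,1,0,0.1,0,0],[26,1.8,1.2,0,0.12,0,0],[29,1.8,1.32,0,0.138,0,0],[30.2,1.8,1.32,0,0.138,0,0],[30.2,1.8,1.32,0,0.138,0,0],[30.2,1.8,1.32,0,0.138,0,0],[30.2,5,1.32,0,0.138,0,0],[30.2,7,1.32,0,0.138,0,0]]

```text
clock: 13.8
eef_pos: [600.7, -2.3, 72.2]
tool_rot: [[-0.088, 0.002, 0.996], [-0.996, 0.0, -0.088], [-0.0, -1.0, 0.002]]
contact_force: [-0.9, -0.3, -1.3]
opening: 13.7
```

```bash
python3 go.py 601.1,-4.6,55.7,-5.2
```

```text
t13.8 [600.7  -2.3  72.2] phi -5.0 open 13.7 q6 -0.10 F [-0.9 -0.3 -1.3]
601.1,-4.6,55.7,-5.2 -> [0.23, 1.65, 0.06] [-0.002, 0.003, -0.0]
```

Call:
send_rows:
  deltas:
    - [[0.23,1.2,0.06,0,0.003,0,0],[0.23,1.5,0.06,0,0.003,0,0],[0.23,1.65,0.06,0,0.003,0,0],[0.23,1.65,0.06,0,0.003,0,0],[0.23,1.65,0.06,0,0.003,0,0.4],[0.23,1.65,0.06,0,0.003,0,0.4],[0.23,1.65,0.06,0,0.003,0,0.4],[0.23,-2,0.06,0,0.003,0,0.4],[0.23,-6,0.06,0,0.003,0,0.4],[0.23,-10,0.06,0,0.003,0,0.4],[0.23,-12,0.06,0,0.003,0,0.4]]

```text
clock: 14.9
eef_pos: [602.3, -4.4, 195.7]
tool_rot: [[-0.09, 0.007, 0.996], [-0.996, -0.0, -0.09], [-0.0, -1.0, 0.007]]
contact_force: [0.1, -0.3, -0.6]
opening: 37.4
```

```bash
python3 go.py 421,-287,190,0
```

```text
t14.9 [602.3  -4.4 195.7] phi -5.2 open 37.4 q6 -0.10 F [ 0.1 -0.3 -0.6]
421,-287,190,0 -> [29.79, 0.45, -15.51] [-0.007, -0.09, 0.0]
```

Call:
send_rows:
  deltas:
    - [[4,0,-2,0,0,0,0.6],[8,0,-4,0,0,0,0.6],[12.5,0,-6.5,0,-0.03,0,0.6],[17,0.1,-9,0,-0.06,0,0.6],[21.5,0.2,-11.4,0,-0.09,0,0.6],[26,0.4,-13.6,0,-0.09,0,0.6],[29,0.45,-15.2,0,-0.09,0,0.6],[29.8,0.45,-15.5,0,-0.09,0,0.6],[29.8,0.45,-15.5,0,-0.09,0,0.6],[29.8,0.45,-15.5,0,-0.09,0,0.6],[29.8,0.45,-15.5,0,-0.09,0,0.6]]

```text
clock: 16.0
eef_pos: [421.9, -285.8, 189.9]
tool_rot: [[0.001, 0.007, 1.0], [-1.0, 0.0, 0.001], [-0.0, -1.0, 0.007]]
contact_force: [-0.4, 0.1, 0.9]
opening: 55.3
```

```bash
python3 - <<'E'
from fit import *
im,d,k=cam("wrist"); cv2.imwrite("pics/w4.png",im); P=cloud(k,d); B=np.hstack([P.reshape(-1,3),im.reshape(-1,3)])[d.ravel()>0]
S=band(B,340,500,-360,-220,62,82); print("knob",len(S),trim(S[:,:2]),rect(S[:,:2])); S=band(B,340,500,-360,-220,35,56);print("body",len(S),trim(S[:,:2]),S[:,2].max())
E
python3 go.py 421,-287,54,0; python3 tray.py scene wrist
```

```text
knob 449 ([[407.7, -301.0], [430.1, -278.5]], array([ 418.9, -289.8])) (array([ 418.9, -289.9]), array([23.1, 22.5]), 89.02)
body 2410 ([[386.0, -321.5], [452.2, -256.3]], array([ 419.1, -288.9])) 55.718033306639484
t16.1 [ 421.9 -285.8  190. ] phi 0.1 open 55.8 q6 -0.82 F [-0.5 -0.9  0.9]
421,-287,54,0 -> [0.12, 13.6, -0.19] [-0.007, 0.002, -0.0]
scene {}
wrist {'blue': (array([ 587.7, -129.8]), np.float64(36.9), 909)}
```

View pics/w4.png

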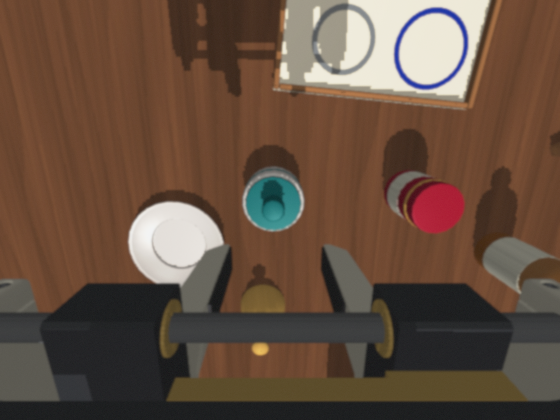

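Call:
send_rows:
  deltas:
    - [[0.4,5,-0.39,-0.007,0,0,0.6],[0.4,9.5,-0.39,-0.007,0,0,0.6],[0.4,12.6,-0.39,-0.007,0,0,0.6],[0.4,13.6,-0.39,-0.007,0,0,0.6],[0.4,13.6,-0.39,-0.007,0,0,0.6],[0.4,13.6,-0.39,-0.007,0,0,0],[0.4,13.6,-0.39,-0.007,0,0,0],[0.4,13.6,-0.39,-0.007,0,0,0],[0.4,13.6,-0.39,-0.007,0,0,0],[0.4,11.5,-0.39,-0.007,0,0,0],[0.4,7,-0.39,-0.007,0,0,0],[0.4,3,-0.39,-0.007,0,0,0]]
  force: 30

```text
clock: 17.35
eef_pos: [417.6, -289.6, 161.3]
tool_rot: [[0.002, -0.001, 1.0], [-1.0, 0.001, 0.002], [-0.001, -1.0, -0.001]]
contact_force: [0.2, -1.5, -1.0]
opening: 23.4
```

```bash
python3 go.py 612.4,119.8,165,0 612.4,119.8,62.5,0
```

```text
t17.4 [ 417.6 -289.6  161.3] phi 0.1 open 23.4 q6 -0.83 F [ 0.2 -1.5 -1. ]
612.4,119.8,165,0 -> [-40.91, -0.36, 19.54] [0.001, 0.002, -0.001]
612.4,119.8,62.5,0 -> [-40.91, 9.89, 19.55] [0.001, 0.002, -0.001]
```

Call:
send_rows:
  deltas:
    - [[-3,0,1.5,0,0,0,0],[-7,-0.2,3.4,0,0,0,0],[-11,-0.3,5.3,0,0,0,0],[-15,-0.3,7.2,0,0,0,0],[-19,-0.3,9.1,0,0,0,0],[-23,-0.3,11,0,0,0,0],[-27,-0.3,12.9,0,0,0,0],[-31,-0.3,14.8,0,0,0,0],[-35,-0.3,16.7,0,0,0,0],[-38.5,-0.3,18.4,0,0,0,0],[-40.9,-0.3,19.55,0,0,0,0],[-40.9,-0.3,19.55,0,0,0,0]]

```text
clock: 18.55
eef_pos: [613.2, 123.1, 164.1]
tool_rot: [[0.005, -0.0, 1.0], [-1.0, 0.002, 0.005], [-0.002, -1.0, -0.0]]
contact_force: [-0.1, -0.2, -1.4]
opening: 23.2
```

Call:
send_rows:
  deltas:
    - [[0,0,0,0,0,0,0],[0,3,0,0,0,0,0],[0,6,0,0,0,0,0],[0,7,0,0,0,0,0]]

```text
clock: 18.95
eef_pos: [610.5, 121.9, 91.1]
tool_rot: [[0.004, -0.006, 1.0], [-1.0, 0.001, 0.004], [-0.002, -1.0, -0.006]]
contact_force: [-0.1, -0.7, -2.1]
opening: 23.2
```

```bash
python3 go.py 612.4,119.8,62.5,0
```

```text
t18.9 [610.5 121.9  91.1] phi 0.2 open 23.2 q6 0.01 F [-0.1 -0.7 -2.1]
612.4,119.8,62.5,0 -> [0.22, 2.86, 0.21] [0.006, 0.004, -0.002]
```

Call:
send_rows:
  deltas:
    - [[0.22,1.5,0.21,0.006,0,0,0],[0.22,2.5,0.21,0.006,0,0,0],[0.22,2.85,0.21,0.006,0,0,0],[0.22,2.9,0.21,0.006,0,0,0],[0.22,2.9,0.21,0.006,0,0,0.45],[0.22,2.9,0.21,0.006,0,0,0.45],[0.22,2.9,0.21,0.006,0,0,0.45],[0.22,0,0.21,0.006,0,0,0.45],[0.22,-4,0.21,0.006,0,0,0.5],[0.22,-9,0.21,0.006,0,0,0.6],[0.22,-10,0.21,0.006,0,0,0.7]]

```text
clock: 20.05
eef_pos: [616.4, 119.6, 197.5]
tool_rot: [[0.004, 0.01, 1.0], [-1.0, 0.002, 0.004], [-0.002, -1.0, 0.01]]
contact_force: [1.3, 0.4, -0.4]
opening: 58.1
```

```bash
python3 tray.py wrist;  python3 go.py 585,-286,190,90; cp pics/wl.png pics/w5.png
```

```text
wrist {'red': (array([516.5, 133.1]), np.float64(33.9), 386), 'teal': (array([610.5, 119.8]), np.float64(41.6), 269), 'blue': (array([ 588.2, -128.9]), np.float64(36.8), 142)}
tray [ 5.4463e+02  2.6000e-01 -5.1200e+00] [np.float64(0.2), np.float64(0.1), np.float64(0.3)]
t20.1 [616.1 119.6 196.7] phi 0.2 open 61.6 q6 0.01 F [0.1 0.9 0.4]
585,-286,190,90 -> [40.55, 0.57, -3.27] [-0.008, -1.567, 0.006]
```

View pics/w5.png

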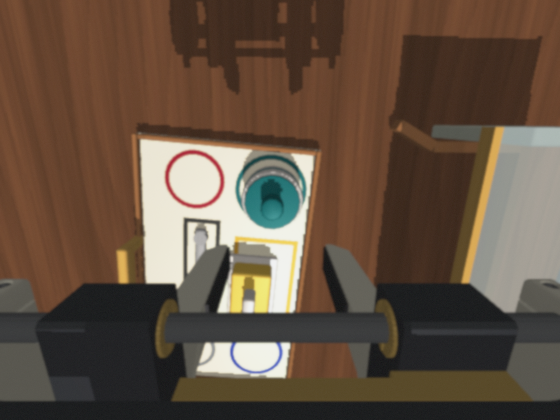

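Sugar pot (272,200) px is centred in its teal ring; spoon and butter are inside their outlines.

Call:
send_rows:
  deltas:
    - [[4,0.5,-0.3,-0.008,-0.05,0,1],[8.5,0.5,-0.6,-0.008,-0.1,0,1],[13,0.5,-1,-0.008,-0.15,0,1],[17.5,0.5,-1.4,-0.008,-0.2,0,1],[22,0.5,-1.8,-0.008,-0.25,0,1],[26.5,0.5,-2.1,-0.008,-0.3,0,1],[31,0.5,-2.5,-0.008,-0.34,0,1],[35.5,0.5,-2.9,-0.008,-0.34,0,1],[39,0.5,-3.2,-0.008,-0.34,0,1],[40.5,0.5,-3.2,-0.008,-0.34,0,1],[40.5,0.5,-3.2,-0.008,-0.34,0,1],[40.5,0.5,-3.2,-0.008,-0.34,0,1]]

```text
clock: 21.3
eef_pos: [585.5, -284.1, 189.7]
tool_rot: [[0.337, -0.0, 0.941], [-0.941, 0.002, 0.337], [-0.002, -1.0, 0.001]]
contact_force: [-0.5, -0.3, -0.8]
opening: 93.2
```

Call:
send_rows:
  deltas:
    - [[0,0,0,0,0,0,1]]

```text
clock: 21.4
eef_pos: [585.8, -282.0, 189.5]
tool_rot: [[0.339, -0.0, 0.941], [-0.941, 0.003, 0.339], [-0.003, -1.0, 0.001]]
contact_force: [-0.2, -0.9, -0.0]
opening: 92.9
```

```bash
python3 - <<'E'
from fit import *
im,d,k=cam("wrist"); P=cloud(k,d); B=np.hstack([P.reshape(-1,3),im.reshape(-1,3)])[d.ravel()>0]
S=band(B,530,650,-340,-230,72,88); S=S[(S[:,5]>S[:,4]+40)]; print("jar",len(S),trim(S[:,:2]))
E
python3 go.py 585,-286,42,20
```

```text
jar 2114 ([[558.4, -311.1], [608.6, -261.0]], array([ 583.5, -286. ]))
t21.4 [ 585.8 -281.7  189.4] phi 19.8 open 93.4 q6 -0.97 F [ 0.3 -0.5  0.5]
585,-286,42,20 -> [0.43, 14.74, -0.23] [-0.001, -0.003, -0.003]
```

Call:
send_rows:
  deltas:
    - [[0.39,5,-0.35,0,0,0,1],[0.39,9.5,-0.35,0,0,0,1],[0.39,13.5,-0.35,0,0,0,1],[0.39,14.7,-0.35,0,0,0,1],[0.39,14.7,-0.35,0,0,0,0.1],[0.39,14.7,-0.35,0,0,0,0.1],[0.39,14.7,-0.35,0,0,0,0.1],[0.39,14.7,-0.35,0,0,0,0.1],[0.39,14.7,-0.35,0,0,0,0.1],[0.39,12.5,-0.35,0,0,0,0.1],[0.39,8,-0.35,0,0,0,0.1],[0.39,3,-0.35,0,0,0,0.1]]
  force: 20

```text
clock: 22.65
eef_pos: [582.6, -285.8, 159.3]
tool_rot: [[0.339, -0.004, 0.941], [-0.941, 0.006, 0.339], [-0.007, -1.0, -0.002]]
contact_force: [0.8, -0.5, -1.7]
opening: 53.4
```

```bash
python3 go.py 518,133.3,160,70 518,133.3,50.5,70
```

```text
t22.6 [ 582.6 -285.8  159.3] phi 19.8 open 53.4 q6 -0.98 F [ 0.8 -0.5 -1.7]
518,133.3,160,70 -> [-41.62, 0.2, 8.12] [-0.001, -0.876, -0.007]
518,133.3,50.5,70 -> [-41.54, 11.15, 8.14] [-0.001, -0.876, -0.007]
```

Call:
send_rows:
  deltas:
    - [[-3,0,0.6,0,-0.07,0,0.1],[-7,0,1.4,0,-0.15,0,0.1],[-11,0,2.2,0,-0.23,0,0.1],[-15,0,3,0,-0.31,0,0.1],[-19,0,3.7,0,-0.4,0,0.1],[-23,0,4.5,0,-0.48,0,0.1],[-27,0,5.3,0,-0.56,0,0.1],[-31,0.1,6.1,0,-0.65,0,0.1],[-35,0.2,6.9,0,-0.73,0,0.1],[-39,0.2,7.7,0,-0.81,0,0.1],[-41.6,0.2,8.12,0,-0.876,0,0.1],[-41.6,0.2,8.12,0,-0.876,0,0.1]]

```text
clock: 23.85
eef_pos: [516.9, 136.3, 160.4]
tool_rot: [[0.941, -0.004, 0.337], [-0.337, 0.007, 0.941], [-0.006, -1.0, 0.005]]
contact_force: [0.3, -1.1, -1.3]
opening: 53.3
```

Call:
send_rows:
  deltas:
    - [[0,0,0,0,0,0,0.1],[0,3,0,0,0,0,0.1],[0,6,0,0,0,0,0.1],[0,8,0,0,0,0,0.1]]

```text
clock: 24.25
eef_pos: [516.2, 135.4, 78.9]
tool_rot: [[0.941, -0.005, 0.34], [-0.339, 0.007, 0.941], [-0.007, -1.0, 0.004]]
contact_force: [-0.0, 0.1, -1.9]
opening: 53.5
```

```bash
python3 go.py 518,133.3,50.5,70
```

```text
t24.2 [516.2 135.4  78.9] phi 70.2 open 53.5 q6 -1.19 F [-0.   0.1 -1.9]
518,133.3,50.5,70 -> [0.26, 2.84, -0.14] [-0.004, 0.003, -0.007]
```

Call:
send_rows:
  deltas:
    - [[0.26,1.5,-0.14,-0.004,0,-0.007,0.1],[0.26,2.5,-0.14,-0.004,0,-0.007,0.1],[0.26,2.84,-0.14,-0.004,0,-0.007,0.1],[0.26,2.84,-0.14,-0.004,0,-0.007,0.1],[0.26,2.84,-0.14,-0.004,0,-0.007,0.8],[0.26,2.84,-0.14,-0.004,0,-0.007,0.8],[0.26,2.84,-0.14,-0.004,0,-0.007,0.8],[0.26,0,-0.14,-0.004,0,-0.007,0.8],[0.26,-4,-0.14,-0.004,0,-0.007,0.8],[0.26,-8,-0.14,-0.004,0,-0.007,0.8],[0.26,-12,-0.14,-0.004,0,-0.007,0.9]]

```text
clock: 25.35
eef_pos: [518.4, 132.2, 200.1]
tool_rot: [[0.941, -0.001, 0.34], [-0.34, 0.0, 0.941], [-0.001, -1.0, 0.0]]
contact_force: [0.1, 0.6, 0.3]
opening: 78.6
```

```bash
python3 go.py 542.5,415,215,70
```

```text
t25.4 [518.4 132.2 200.1] phi 70.1 open 78.6 q6 -1.18 F [0.1 0.6 0.3]
542.5,415,215,70 -> [-7.35, -1.48, 27.41] [-0.0, 0.002, -0.001]
```

Call:
send_rows:
  deltas:
    - [[-1,-1.5,4,0,0,0,1],[-2,-1.5,8.5,0,0,0,1],[-3.4,-1.5,13,0,0,0,1],[-4.6,-1.5,17.5,0,0,0,1],[-6,-1.5,22,0,0,0,1],[-7,-1.5,26,0,0,0,1],[-7.35,-1.5,27.4,0,0,0,1],[-7.35,-1.5,27.4,0,0,0,1],[-7.35,-1.5,27.4,0,0,0,1],[-7.35,-1.5,27.4,0,0,0,1]]

```text
clock: 26.35
eef_pos: [542.7, 413.0, 215.3]
tool_rot: [[0.94, -0.001, 0.341], [-0.341, -0.0, 0.94], [-0.001, -1.0, -0.001]]
contact_force: [-0.2, -0.3, 0.2]
opening: 93.1
```

```bash
python3 - <<'E'
from fit import *
im,d,k=cam("wrist"); P=cloud(k,d); B=np.hstack([P.reshape(-1,3),im.reshape(-1,3)])[d.ravel()>0]
S=band(B,480,620,340,480,100,118); S=S[(S[:,3]>S[:,4]+40)]; print("goblet",len(S),trim(S[:,:2]))
S=band(B,380,500,350,480,72,88); S=S[(S[:,4]>S[:,5]+12)]; print("mug",len(S),trim(S[:,:2]))
E
python3 go.py 542.5,415,66,70
```

```text
goblet 904 ([[509.6, 384.0], [572.6, 446.4]], array([541.1, 415.2]))
mug 913 ([[403.0, 386.4], [466.5, 450.2]], array([434.8, 418.3]))
t26.4 [542.8 413.1 215.5] phi 70.0 open 93.1 q6 -0.73 F [ 0.3 -0.1 -0.1]
542.5,415,66,70 -> [-0.08, 14.95, 0.18] [0.0, 0.0, -0.001]
```

Call:
send_rows:
  deltas:
    - [[-0.2,5,0.16,0,0,0,1],[-0.2,9.5,0.16,0,0,0,1],[-0.2,13.5,0.16,0,0,0,1],[-0.2,14.9,0.16,0,0,0,1],[-0.2,14.9,0.16,0,0,0,0.1],[-0.2,14.9,0.16,0,0,0,0.1],[-0.2,14.9,0.16,0,0,0,0.1],[-0.2,14.9,0.16,0,0,0,0.1],[-0.2,14.9,0.16,0,0,0,0.1],[-0.2,12.5,0.16,0,0,0,0.1],[-0.2,8,0.16,0,0,0,0.1],[-0.2,3,0.16,0,0,0,0.1]]
  force: 15

```text
clock: 27.6
eef_pos: [540.3, 414.8, 185.4]
tool_rot: [[0.94, -0.004, 0.342], [-0.342, -0.002, 0.94], [-0.003, -1.0, -0.003]]
contact_force: [0.5, -0.1, -1.2]
opening: 64.1
```

```bash
python3 go.py 588.5,-129,190,30
```

```text
t27.6 [540.3 414.8 185.4] phi 70.0 open 64.1 q6 -0.73 F [ 0.5 -0.1 -1.2]
588.5,-129,190,30 -> [23.1, -0.39, -49.46] [0.004, 0.699, -0.002]
```

Call:
send_rows:
  deltas:
    - [[1.6,0,-3.4,0,0.05,0,0.1],[3.4,-0.2,-7.3,0,0.1,0,0.1],[5.4,-0.3,-11.5,0,0.16,0,0.1],[7.4,-0.4,-15.8,0,0.22,0,0.1],[9.4,-0.4,-20,0,0.28,0,0.1],[11.4,-0.4,-24.3,0,0.34,0,0.1],[13.3,-0.4,-28.5,0,0.4,0,0.1],[15.3,-0.4,-32.8,0,0.46,0,0.1],[17.3,-0.4,-37,0,0.52,0,0.1],[19.3,-0.4,-41.3,0,0.58,0,0.1],[21.3,-0.4,-45.5,0,0.65,0,0.1],[22.7,-0.4,-48.5,0,0.7,0,0.1]]

```text
clock: 28.8
eef_pos: [588.1, -121.6, 190.6]
tool_rot: [[0.495, -0.003, 0.869], [-0.869, -0.003, 0.495], [0.001, -1.0, -0.004]]
contact_force: [0.5, 1.4, -1.1]
opening: 64.0
```

```bash
python3 go.py 588.5,-129,100,30
```

```text
t28.8 [ 588.1 -121.6  190.6] phi 29.7 open 64.0 q6 -0.90 F [ 0.5  1.4 -1.1]
588.5,-129,100,30 -> [0.65, 9.06, -0.29] [0.004, -0.005, 0.001]
```

Call:
send_rows:
  deltas:
    - [[0.65,0,-0.29,0.004,0,0,0.1],[0.65,0,-0.29,0.004,0,0,0.1],[0.65,3.5,-0.29,0.004,0,0,0.1],[0.65,7,-0.29,0.004,0,0,0.1],[0.65,9,-0.29,0.004,0,0,0.1],[0.65,9,-0.29,0.004,0,0,0.1]]

```text
clock: 29.4
eef_pos: [586.1, -125.7, 97.5]
tool_rot: [[0.498, -0.006, 0.867], [-0.867, 0.003, 0.498], [-0.005, -1.0, -0.004]]
contact_force: [0.2, -0.4, -1.2]
opening: 64.0
```

```bash
python3 go.py 588.5,-129,75,30
```

```text
t29.4 [ 586.1 -125.7   97.5] phi 29.8 open 64.0 q6 -0.92 F [ 0.2 -0.4 -1.2]
588.5,-129,75,30 -> [0.42, 2.25, 0.06] [0.004, -0.003, -0.005]
```

Call:
send_rows:
  deltas:
    - [[0.42,1.2,0.06,0.004,0,-0.005,0.1],[0.42,2,0.06,0.004,0,-0.005,0.1],[0.42,2.25,0.06,0.004,0,-0.005,0.1],[0.42,2.28,0.06,0.004,0,-0.005,0.1],[0.42,2.28,0.06,0.004,0,-0.005,0.95],[0.42,2.28,0.06,0.004,0,-0.005,0.95],[0.42,2.28,0.06,0.004,0,-0.005,0.95],[0.42,0,0.06,0.004,0,0,0.95],[0.42,-4,0.06,0.004,0,0,0.95],[0.42,-8,0.06,0.004,0,0,0.95],[0.42,-12,0.06,0.004,0,0,0.95]]

```text
clock: 30.5
eef_pos: [589.2, -129.3, 218.9]
tool_rot: [[0.498, -0.003, 0.867], [-0.867, 0.005, 0.498], [-0.006, -1.0, 0.0]]
contact_force: [0.8, -0.3, -0.9]
opening: 88.4
```

```bash
python3 go.py 520,-90,270,-5.2
```

```text
t30.5 [ 589.2 -129.3  218.9] phi 29.8 open 88.4 q6 -0.92 F [ 0.8 -0.3 -0.9]
520,-90,270,-5.2 -> [-6.88, -5.07, -4.05] [0.002, 0.612, -0.005]
```

Call:
send_rows:
  deltas:
    - [[-3,-3,-2,0,0.15,0,0.4],[-6,-5,-4,0,0.3,0,0.4],[-6.9,-5,-4,0,0.45,0,0.4],[-6.9,-5,-4,0,0.6,0,0.4],[-6.9,-5,-4,0,0.612,0,0.4],[-6.9,-5,-4,0,0.612,0,0.4],[-6.9,-5,-4,0,0.612,0,0.4],[-6.9,-5,-4,0,0.612,0,0.4]]

```text
clock: 31.3
eef_pos: [520.4, -89.8, 268.8]
tool_rot: [[-0.09, -0.003, 0.996], [-0.996, 0.005, -0.09], [-0.005, -1.0, -0.004]]
contact_force: [-0.2, -0.5, -0.9]
opening: 37.6
```

```bash
cat > chk.py <<'E'
import sys
from tray import *
im,d,k=cam("wrist"); cv2.imwrite("pics/%s.png"%sys.argv[1],im); o=outlines(im,k,d); print(o)
x,y,th=map(float,sys.argv[2:5]); c=np.radians(th); R=np.array([[np.cos(c),-np.sin(c)],[np.sin(c),np.cos(c)]])
P=cloud(k,d); B=np.hstack([P.reshape(-1,3),im.reshape(-1,3)])[d.ravel()>0]; B[:,:2]=(B[:,:2]-[x,y])@R
for n,b in dict(goblet=(15,105,-178,-72,110,125),sugar=(20,90,90,160,66,90),jar=(-75,0,90,172,80,96),butter=(40,75,-35,35,68,82),spoon=(-54,-8,-90,90,12,24),handle=(-125,-90,-70,70,57,70)).items():
    S=band(B,*b)
    if n=="goblet": S=S[S[:,3]>S[:,4]+30]
    if len(S)>20: print(n,len(S),rect(S[:,:2]),trim(S[:,:2]),"z",S[:,2].max().round(1))
E
python3 chk.py w6 545 0.2 -5.2;python3 go.py
```

```text
{'red': (array([515.9, 132.7]), np.float64(33.7), 298), 'teal': (array([610. , 119.2]), np.float64(41.7), 224), 'blue': (array([ 587.2, -127.6]), np.float64(29.4), 498)}
goblet 638 (array([  54.1, -123.5]), array([63.1, 63.1]), 12.81) ([[22.8, -154.9], [85.1, -92.0]], array([  54. , -123.5])) z 119.0
sugar 112 (array([ 54.8, 112.3]), array([ 4.7, 18. ]), 78.89) ([[46.6, 110.0], [64.1, 116.2]], array([ 55.4, 113.1])) z 84.1
jar 350 (array([-37.1, 106.8]), array([10.7, 41.8]), 89.56) ([[-56.2, 101.6], [-17.1, 111.6]], array([-36.7, 106.6])) z 89.6
butter 221 (array([ 43.5, -12.7]), array([ 7. , 44.5]), 0.46) ([[40.1, -35.0], [47.1, 9.5]], array([ 43.6, -12.7])) z 77.5
spoon 1190 (array([-29.8,   0.6]), array([ 25.7, 132.9]), 0.02) ([[-41.3, -64.2], [-17.0, 66.5]], array([-29.1,   1.1])) z 19.9
handle 972 (array([-107. ,   -0.3]), array([ 12.6, 109.1]), 0.13) ([[-112.9, -54.6], [-100.9, 53.0]], array([-106.9,   -0.8])) z 65.8
t31.4 [520.4 -89.8 268.9] phi -5.2 open 37.4 q6 -0.30 F [-0.5 -0.7 -0.1]
```

View pics/w6.png

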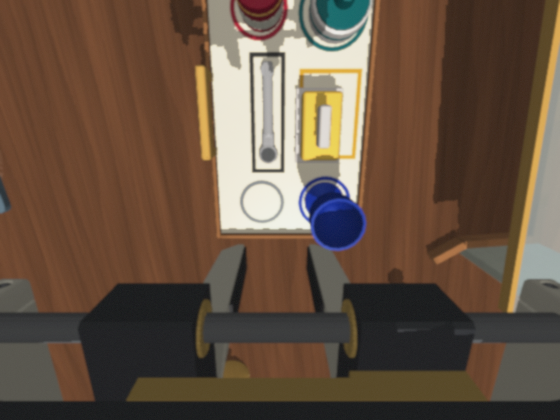

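Butter at (322,127) px has been knocked off the outline's centre, so I'll measure it and re-place it.

```bash
python3 - <<'E'
from tray import *
im,d,k=cam("wrist")
P=cloud(k,d); B=np.hstack([P.reshape(-1,3),im.reshape(-1,3)])[d.ravel()>0]
S=band(B,545,660,-80,60,67,82); print(rect(S[:,:2]),len(S)); S=band(B,545,660,-80,60,42,58); S=S[S[:,3]<140];print(rect(S[:,:2]),len(S))
E
python3 go.py 585,-18,130,-5.2
```

```text
(array([583.7, -18.6]), array([49.6, 14.3]), 84.92) 531
(array([583.4, -18.5]), array([86. , 49.6]), 85.96) 2106
t31.4 [520.4 -89.7 268.9] phi -5.2 open 37.0 q6 -0.29 F [ 0.5  0.4 -0.1]
585,-18,130,-5.2 -> [-7.66, 13.91, 5.84] [0.004, 0.0, -0.005]
```

Call:
send_rows:
  deltas:
    - [[-3,5,2.5,0,0,0,0.5],[-6,9.5,4.5,0,0,0,0.5],[-7.6,13.5,5.7,0.004,0,-0.005,0.5],[-7.6,13.9,5.7,0.004,0,-0.005,0.5],[-7.6,13.9,5.7,0.004,0,-0.005,0.5],[-7.6,13.9,5.7,0.004,0,-0.005,0.5]]

```text
clock: 32.0
eef_pos: [583.7, -18.7, 130.3]
tool_rot: [[-0.089, -0.0, 0.996], [-0.996, -0.0, -0.089], [0.0, -1.0, -0.0]]
contact_force: [-0.8, -1.6, 0.4]
opening: 46.1
```

```bash
python3 go.py 583.6,-18.6,55.5,-5.1
```

```text
t32.0 [583.7 -18.7 130.3] phi -5.1 open 46.1 q6 -0.13 F [-0.8 -1.6  0.4]
583.6,-18.6,55.5,-5.1 -> [-0.01, 7.48, -0.01] [0.0, -0.001, 0.0]
```

Call:
send_rows:
  deltas:
    - [[0,4,0,0,0,0,0.5],[0,7,0,0,0,0,0.5],[0,7.5,0,0,0,0,0.5],[0,7.5,0,0,0,0,0.5],[0,7.5,0,0,0,0,0],[0,7.5,0,0,0,0,0],[0,7.5,0,0,0,0,0],[0,7.5,0,0,0,0,0],[0,6.2,0,0,0,0,0],[-0.8,6,0.8,0,0,0,0],[-1.5,6,1.5,0,0,0,0],[-1.5,6,1.5,0,0,0,0]]
  force: 25

```text
clock: 33.2
eef_pos: [601.4, -4.0, 70.5]
tool_rot: [[-0.088, 0.001, 0.996], [-0.996, -0.0, -0.088], [0.0, -1.0, 0.001]]
contact_force: [0.5, -0.2, -1.9]
opening: 13.6
```

```bash
python3 go.py 599.8,-4.8,55.6,-5.2
```

```text
t33.2 [601.4  -4.   70.5] phi -5.1 open 13.6 q6 -0.10 F [ 0.5 -0.2 -1.9]
599.8,-4.8,55.6,-5.2 -> [0.09, 1.49, -0.16] [-0.001, 0.002, 0.0]
```

Call:
send_rows:
  deltas:
    - [[0.09,1,-0.16,0,0,0,0],[0.09,1.4,-0.16,0,0,0,0],[0.09,1.5,-0.16,0,0,0,0],[0.09,1.5,-0.16,0,0,0,0],[0.09,1.5,-0.16,0,0,0,0.4],[0.09,1.5,-0.16,0,0,0,0.4],[0.09,1.5,-0.16,0,0,0,0.4],[0.09,-2,-0.16,0,0,0,0.4],[0.09,-6,-0.16,0,0,0,0.4],[0.09,-10,-0.16,0,0,0,0.4],[0.09,-14,-0.16,0,0,0,0.4],[0.09,-14,-0.16,0,0,0,0.4]]

```text
clock: 34.4
eef_pos: [602.7, -5.3, 216.1]
tool_rot: [[-0.088, 0.011, 0.996], [-0.996, -0.002, -0.088], [0.001, -1.0, 0.011]]
contact_force: [0.5, -0.1, -0.6]
opening: 37.5
```

```bash
python3 go.py 500,-45,285,-5.2
```

```text
t34.4 [602.7  -5.3 216.1] phi -5.1 open 37.5 q6 -0.11 F [ 0.5 -0.1 -0.6]
500,-45,285,-5.2 -> [4.86, -6.99, -9.8] [-0.011, 0.002, 0.001]
```

Call:
send_rows:
  deltas:
    - [[2,-4,-4,0,0,0,0.4],[4,-7,-8,-0.011,0,0,0.4],[4.9,-7,-9.8,-0.011,0,0,0.4],[4.9,-7,-9.8,-0.011,0,0,0.4],[4.9,-7,-9.8,-0.011,0,0,0.4],[4.9,-7,-9.8,-0.011,0,0,0.4]]

```text
clock: 35.0
eef_pos: [500.2, -45.1, 283.6]
tool_rot: [[-0.088, -0.001, 0.996], [-0.996, -0.0, -0.088], [0.0, -1.0, -0.001]]
contact_force: [0.3, -0.9, -0.8]
opening: 37.0
```

```bash
python3 chk.py w7 545 0.2 -5.2;python3 go.py 440,9.5,130,-5.2 440,9.5,35,-5.2
```

```text
{'red': (array([515.4, 132.7]), np.float64(33.7), 209), 'teal': (array([609.6, 119.4]), np.float64(41.8), 223), 'blue': (array([ 586.7, -127.2]), np.float64(28.5), 511)}
goblet 495 (array([  57.3, -121.2]), array([54.5, 64.1]), 35.01) ([[22.6, -155.3], [84.5, -91.9]], array([  53.6, -123.6])) z 119.3
sugar 471 (array([ 55.5, 121.5]), array([22.8, 22.8]), 83.46) ([[44.3, 110.3], [66.4, 132.6]], array([ 55.3, 121.5])) z 85.4
jar 2058 (array([-37.8, 127.9]), array([50.7, 53. ]), 0.3) ([[-62.9, 102.1], [-12.7, 152.7]], array([-37.8, 127.4])) z 89.9
butter 465 (array([56.3,  0.9]), array([14.4, 48.6]), 0.38) ([[49.1, -23.3], [63.3, 25.1]], array([56.2,  0.9])) z 76.8
spoon 1021 (array([-32.1,   0.3]), array([ 25.8, 132.8]), 1.59) ([[-41.9, -63.9], [-17.8, 66.5]], array([-29.9,   1.3])) z 20.4
handle 803 (array([-107.5,   -0.3]), array([ 12.2, 107.8]), 0.06) ([[-113.5, -53.8], [-101.4, 53.4]], array([-107.5,   -0.2])) z 65.3
t35.0 [500.3 -45.  283.6] phi -5.0 open 36.9 q6 -0.22 F [-0.  -0.6 -0.5]
440,9.5,130,-5.2 -> [-4.91, 15.37, -6.46] [0.002, 0.003, 0.0]
440,9.5,35,-5.2 -> [-4.91, 24.87, -6.45] [0.002, 0.003, 0.0]
```

All things are within 4 mm of their outlines. Now I'll pinch the handle.

Call:
send_rows:
  deltas:
    - [[-2,5,-3,0,0,0,0.4],[-4,10,-5.5,0,0,0,0.4],[-4.9,14,-6.6,0,0,0,0.4],[-4.9,17,-6.65,0,0,0,0.4],[-4.9,17,-6.65,0,0,0,0.4],[-4.9,17,-6.65,0,0,0,0.4]]

```text
clock: 35.65
eef_pos: [438.6, 9.8, 113.6]
tool_rot: [[-0.087, -0.003, 0.996], [-0.996, 0.0, -0.087], [0.0, -1.0, -0.003]]
contact_force: [-0.1, 0.1, 0.4]
opening: 36.9
```

```bash
python3 go.py 438.2,9.7,36,-5.2; python3 - <<'E'
from fit import *
im,d,k=cam("wrist"); P=cloud(k,d); B=np.hstack([P.reshape(-1,3),im.reshape(-1,3)])[d.ravel()>0]
S=band(B,420,460,15,72,57,70); print(rect(S[:,:2]),len(S),S[:,1].max())
E
```

```text
t35.6 [438.6   9.8 113.6] phi -5.0 open 36.9 q6 -0.14 F [-0.1  0.1  0.4]
438.2,9.7,36,-5.2 -> [0.01, 7.76, -0.01] [0.003, 0.003, 0.0]
(array([440.7,  39.5]), array([49. , 11.7]), 84.63) 982 64.14064465923931
```

Call:
send_rows:
  deltas:
    - [[0,4,-0.03,0.003,0.003,0,0.4],[0,7,-0.03,0.003,0.003,0,0.4],[0,7.7,-0.03,0.003,0.003,0,0.4],[0,7.7,-0.03,0.003,0.003,0,0.4],[0,7.7,-0.03,0.003,0.003,0,0],[0,7.7,-0.03,0.003,0.003,0,0],[0,7.7,-0.03,0.003,0.003,0,0],[0,7.7,-0.03,0.003,0.003,0,0],[0,7.7,-0.03,0.003,0.003,0,0]]
  force: 30

```text
clock: 36.6
eef_pos: [439.3, 9.3, 38.6]
tool_rot: [[-0.09, 0.002, 0.996], [-0.996, -0.001, -0.09], [0.001, -1.0, 0.003]]
contact_force: [-3.4, -0.2, 8.2]
opening: 11.7
```

```bash
python3 go.py 475,-18,36,-0.3
```

```text
t36.6 [439.3   9.3  38.6] phi -5.2 open 11.7 q6 -0.14 F [-3.4 -0.2  8.2]
475,-18,36,-0.3 -> [2.39, 0.28, 3.8] [-0.003, -0.085, 0.001]
```

Call:
send_rows:
  deltas:
    - [[0.1,0,0.1,0,-0.003,0,0],[0.3,0.05,0.4,0,-0.01,0,0],[0.55,0.05,0.8,0,-0.02,0,0],[0.85,0.05,1.3,0,-0.03,0,0],[1.15,0.05,1.8,0,-0.041,0,0],[1.45,0.05,2.3,0,-0.052,0,0],[1.75,0.05,2.8,0,-0.063,0,0],[2.05,0.05,3.25,0,-0.073,0,0],[2.25,0.05,3.6,0,-0.081,0,0],[2.37,0.05,3.78,0,-0.085,0,0],[2.39,0.05,3.8,0,-0.085,0,0],[2.39,0.05,3.8,0,-0.085,0,0]]

```text
clock: 37.8
eef_pos: [474.3, -17.6, 38.6]
tool_rot: [[-0.005, 0.001, 1.0], [-1.0, -0.0, -0.005], [0.0, -1.0, 0.001]]
contact_force: [-4.3, 1.7, 7.8]
opening: 11.6
```

```bash
python3 - <<'E'
from fit import *
im,d,k=cam("wrist"); cv2.imwrite("pics/w8.png",im)
for n in ("scene","side"):
    im,d,k=cam(n); P=cloud(k,d); B=np.hstack([P.reshape(-1,3),im.reshape(-1,3)])[d.ravel()>0]
    S=band(B,440,720,-230,220,14,25); print(n,rect(S[:,:2]))
    Q=band(B,730,830,-300,300,148,162); Q=Q[(Q[:,5]>Q[:,3]+60)&(Q[:,0]<785)]; print("edge",np.polyfit(Q[:,1],Q[:,0],1),Q[:,1].min(),Q[:,1].max(),np.percentile(Q[:,0],[1,99]))
E
python3 go.py 655,-18.8,38,-0.3
```

```text
scene (array([583.5, -17.9]), array([222.7, 363.3]), 0.01)
edge [6.19401239e-03 7.72683866e+02] -238.7726705766362 200.07569063389076 [767.9808064  777.65585883]
side (array([581.8, -14.8]), array([220.6, 370.5]), 0.02)
edge [2.96487520e-03 7.70274386e+02] -232.27003474171352 203.85626038050987 [765.97251532 775.46460429]
t38.0 [474.3 -17.6  38.6] phi -0.3 open 11.9 q6 -0.27 F [-4.2  1.3  7.2]
655,-18.8,38,-0.3 -> [0.03, 0.09, 18.07] [-0.001, 0.0, 0.001]
```

View pics/w8.png

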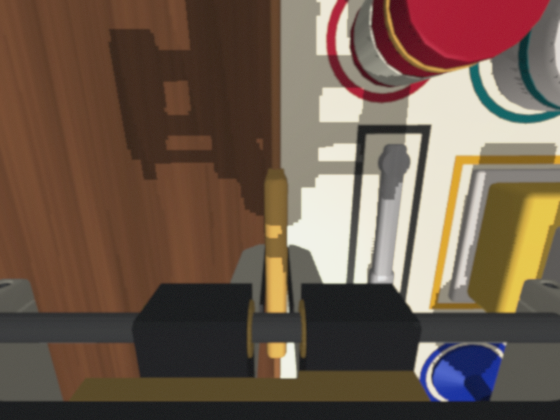

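The tray is aligned with the bay (handle at (277,260) px, nothing shifted), so I slide it in.

Call:
send_rows:
  deltas:
    - [[0,0,0.3,0,0,0,0],[0,0,1,0,0,0,0],[0,0,2,0,0,0,0],[0,0,3.2,0,0,0,0],[0.02,0,4.4,0,0,0,0],[0.03,0,5.6,0,0,0,0],[0.05,0,6.8,0,0,0,0],[0.05,0,8,0,0,0,0],[0.05,0,9.1,0,0,0,0],[0.05,0,9.8,0,0,0,0],[0.05,0,10,0,0,0,0],[0.05,0,10,0,0,0,0]]

```text
clock: 39.15
eef_pos: [575.3, -18.7, 38.7]
tool_rot: [[-0.005, 0.003, 1.0], [-1.0, -0.001, -0.005], [0.001, -1.0, 0.003]]
contact_force: [0.5, -1.1, -1.6]
opening: 11.6
```

Call:
send_rows:
  deltas:
    - [[0,0,0.3,0,0,0,0],[0,0,1,0,0,0,0],[0,0,2,0,0,0,0],[0,0,3,0,0,0,0],[0,0,4,0,0,0,0],[0.03,0,5,0,0,0,0],[0.05,0,6,0,0,0,0],[0.05,0,6.8,0,0,0,0],[0.05,0,7.3,0,0,0,0],[0.05,0,7.5,0,0,0,0],[0.05,0,7.5,0,0,0,0]]

```text
clock: 40.25
eef_pos: [650.9, -19.6, 38.7]
tool_rot: [[-0.005, 0.004, 1.0], [-1.0, -0.001, -0.005], [0.001, -1.0, 0.004]]
contact_force: [0.9, -0.1, -2.1]
opening: 12.1
```

```bash
python3 go.py; python3 - <<'E'
from h import *
im,d,k=cam("scene"); cv2.imwrite("pics/s2.png",cv2.resize(im[150:390,180:500],None,fx=2.4,fy=2.4,interpolation=cv2.INTER_CUBIC))
E
```

```text
t40.2 [650.9 -19.6  38.7] phi -0.3 open 12.1 q6 -0.20 F [ 0.9 -0.1 -2.1]
```

View pics/s2.png

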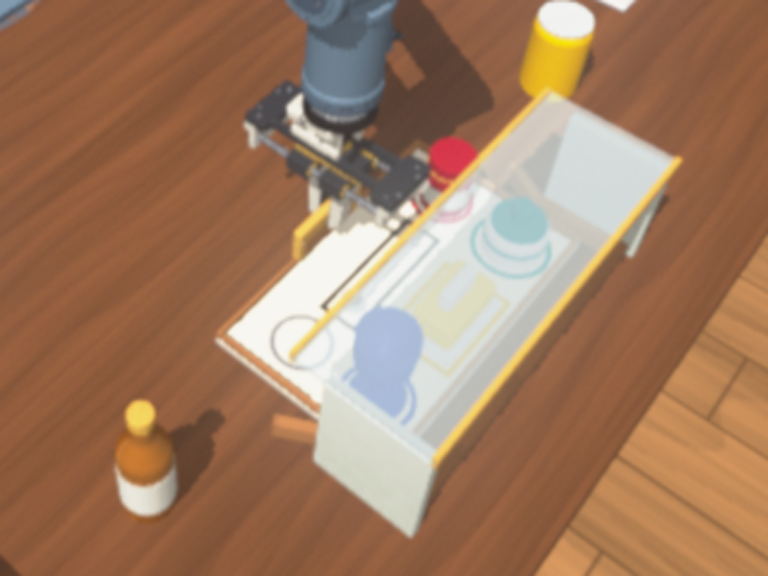

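Call:
send_rows:
  deltas:
    - [[0,0,0,0,0,0,0.4],[0,0,0,0,0,0,0.4],[0,0,0,0,0,0,0.4],[0,-3,0,0,0,0,0.4],[0,-7,-1,0,0,0,0.4],[0,-11,-4,0,0,0,0.4],[0,-11,-6,0,-0.15,0,0.4],[0,-11,-6,0,-0.3,0,0.4],[0,-11,-6,0,-0.45,0,0.4],[0,-11,-6,0,-0.6,0,0.4],[0,-11,-6,0,-0.75,0,0.4],[0,-11,-6,0,-0.9,0,0.4]]

```text
clock: 41.5
eef_pos: [590.6, -19.3, 148.9]
tool_rot: [[0.784, 0.005, 0.621], [-0.621, -0.001, 0.784], [0.005, -1.0, 0.002]]
contact_force: [0.0, -0.2, -0.2]
opening: 37.3
```

```bash
python3 go.py 600,-19,130,89.7
```

```text
t41.5 [590.6 -19.3 148.9] phi 51.6 open 37.3 q6 -1.12 F [ 0.  -0.2 -0.2]
600,-19,130,89.7 -> [0.71, 1.9, 0.6] [-0.001, -0.664, 0.005]
```

Call:
send_rows:
  deltas:
    - [[0.7,1.9,0.6,0,-0.15,0.005,0.5],[0.7,1.9,0.6,0,-0.3,0.005,0.5],[0.7,1.9,0.6,0,-0.45,0.005,0.5],[0.7,1.9,0.6,0,-0.6,0.005,0.5],[0.7,1.9,0.6,0,-0.664,0.005,0.5],[0.7,1.9,0.6,0,-0.664,0.005,0.5],[0.7,5,0.6,0,-0.664,0.005,0.5],[0.7,9,0.6,0,-0.664,0.005,0.5],[0.7,10.7,0.6,0,-0.664,0.005,0.5],[0.7,10.7,0.6,0,-0.664,0.005,0.5],[0.7,10.7,0.6,0,-0.664,0.005,0.5]]

```text
clock: 42.6
eef_pos: [600.8, -19.1, 42.5]
tool_rot: [[1.0, 0.001, 0.007], [-0.007, 0.0, 1.0], [0.001, -1.0, 0.0]]
contact_force: [-0.2, 0.8, -0.4]
opening: 46.3
```

```bash
python3 go.py 620,-19,41,89.7
```

```text
t42.6 [600.8 -19.1  42.5] phi 89.6 open 46.3 q6 -1.78 F [-0.2  0.8 -0.4]
620,-19,41,89.7 -> [1.92, 0.15, 0.03] [-0.0, -0.002, 0.001]
```

Call:
send_rows:
  deltas:
    - [[0.8,0.1,0,0,0,0,0.5],[1.7,0.1,0,0,0,0,0.5],[2.2,0.1,0,0,0,0,0.5],[2.6,0.1,0,0,0,0,0.5],[3,0.1,0,0,0,0,0.5],[3.4,0.1,0,0,0,0,0.5],[3.8,0.1,0,0,0,0,0.5],[4.2,0.1,0,0,0,0,0.5],[4.6,0.1,0,0,0,0,0.5],[5,0.1,0,0,0,0,0.5],[5,0.1,0,0,0,0,0.5]]

```text
clock: 43.7
eef_pos: [651.6, -19.5, 41.4]
tool_rot: [[1.0, 0.002, 0.007], [-0.007, 0.001, 1.0], [0.002, -1.0, 0.001]]
contact_force: [-0.2, 0.4, -0.5]
opening: 46.3
```

```bash
cat > home.py <<'E'
from fit import *
import sys
im,d,k=cam("wrist"); P=cloud(k,d); B=np.hstack([P.reshape(-1,3),im.reshape(-1,3)])[d.ravel()>0]
S=band(B,620,720,-90,60,57,70); S=S[S[:,5]>S[:,3]+50]; print("handle wrist",rect(S[:,:2]) if len(S)>9 else None)
im,d,k=cam("scene"); P=cloud(k,d); B=np.hstack([P.reshape(-1,3),im.reshape(-1,3)])[d.ravel()>0]
S=band(B,620,720,-100,70,57,70); S=S[S[:,5]>S[:,3]+50]; print("handle scene",rect(S[:,:2]) if len(S)>9 else None)
if len(sys.argv)>1: cv2.imwrite("pics/%s.png"%sys.argv[1],cv2.resize(im[150:390,180:500],None,fx=2.4,fy=2.4,interpolation=cv2.INTER_CUBIC))
E
python3 home.py; python3 go.py
```

```text
handle wrist (array([662. , -11.7]), array([24.7, 68.9]), 13.56)
handle scene (array([669.2, -19.9]), array([111.9,  13.5]), 89.31)
t43.8 [651.6 -19.5  41.4] phi 89.6 open 46.4 q6 -1.77 F [-0.4 -0.6 -0.2]
```

Call:
send_rows:
  deltas:
    - [[0.1,0,0,0,0,0,0.5],[0.3,0,0,0,0,0,0.5],[0.5,0,0,0,0,0,0.5],[0.7,0,0,0,0,0,0.5],[0.9,0,0,0,0,0,0.5],[1.1,0,0,0,0,0,0.5],[1.2,0,0,0,0,0,0.5],[1.3,0,0,0,0,0,0.5],[1.4,0,0,0,0,0,0.5],[1.4,0,0,0,0,0,0.5]]

```text
clock: 44.8
eef_pos: [665.8, -19.6, 41.4]
tool_rot: [[1.0, 0.003, 0.007], [-0.007, 0.0, 1.0], [0.003, -1.0, 0.0]]
contact_force: [-2.9, -0.4, 0.8]
opening: 46.5
```

Call:
send_rows:
  deltas:
    - [[0.1,0,0,0,0,0,0.5],[0.2,0,0,0,0,0,0.5],[0.25,0,0,0,0,0,0.5],[0.25,0,0,0,0,0,0.5]]

```text
clock: 45.2
eef_pos: [668.5, -19.6, 41.4]
tool_rot: [[1.0, 0.003, 0.007], [-0.007, 0.0, 1.0], [0.003, -1.0, 0.0]]
contact_force: [-3.9, 0.6, 1.0]
opening: 46.6
```

Call:
send_rows:
  deltas:
    - [[0.1,0,0,0,0,0,0.5],[0.2,0,0,0,0,0,0.5],[0.3,0,0,0,0,0,0.5],[0.3,0,0,0,0,0,0.5]]

```text
clock: 45.6
eef_pos: [668.9, -20.1, 41.5]
tool_rot: [[1.0, -0.002, 0.006], [-0.006, -0.0, 1.0], [-0.002, -1.0, -0.0]]
contact_force: [-11.9, -1.9, 7.9]
opening: 46.4
```

```bash
python3 home.py s3; python3 go.py
```

```text
handle wrist (array([679.3, -12.4]), array([24.8, 68.7]), 13.04)
handle scene (array([687.3, -21.9]), array([ 13. , 110.1]), 0.69)
t45.7 [668.9 -20.1  41.4] phi 89.6 open 46.6 q6 -1.76 F [-11.   -2.3   7.4]
```

View pics/s3.png

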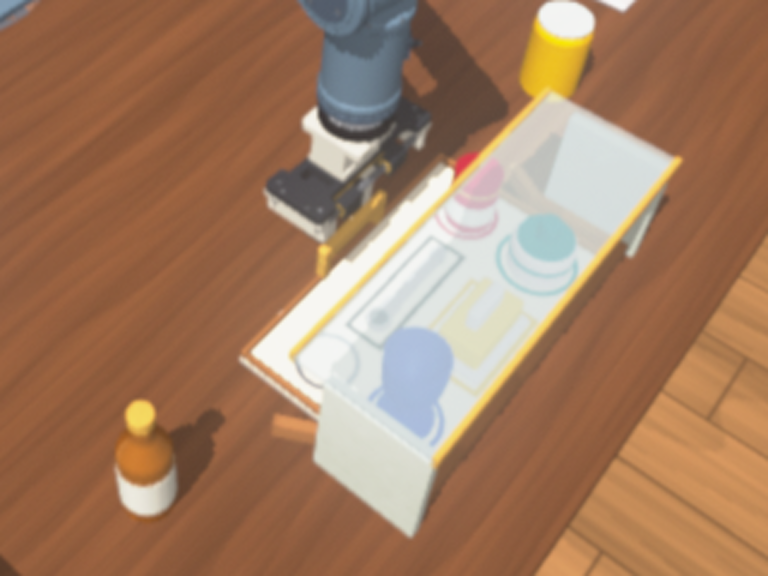

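The force rose to 12 N at the expected handle position, so the tray is against the back stop with its things still in their outlines. I'll back off and check.

Call:
send_rows:
  deltas:
    - [[-0.5,0,0,0,0,0,0.5],[-2,0,0,0,0,0,0.5],[-5,0,0,0,0,0,0.5],[-8,-2,0,0,0,0,0.5],[-11,-6,0,0,0,0,0.5],[-14,-10,0,0,0,0,0.5],[-18,-14,0,0,0,0,0.5],[-22,-18,0,0,0,0,0.5],[-25,-20,0,0,0,0,0.5],[-25,-20,0,0,0,0,0.5],[-25,-20,0,0,0,0,0.5]]

```text
clock: 46.8
eef_pos: [420.5, -18.8, 243.5]
tool_rot: [[1.0, 0.004, 0.007], [-0.007, -0.002, 1.0], [0.004, -1.0, -0.002]]
contact_force: [0.4, -0.3, -0.0]
opening: 46.3
```

```bash
python3 go.py; python3 - <<'E'
from tray import *
for n in ("scene","side"):
    im,d,k=cam(n); cv2.imwrite("pics/fin_%s.png"%n,im); P=cloud(k,d); B=np.hstack([P.reshape(-1,3),im.reshape(-1,3)])[d.ravel()>0]
    S=band(B,620,760,-100,70,57,70); S=S[S[:,5]>S[:,3]+50]; print(n,"handle",rect(S[:,:2]))
    S=band(B,650,765,-230,200,14,25); S=S[S[:,0]<760]; print("rim near",trim(S[:,:2]))
    S=band(B,380,500,370,480,72,88); S=S[(S[:,4]>S[:,5]+12)]; print("mug",trim(S[:,:2])); 
E
```

```text
t46.8 [420.5 -18.8 243.5] phi 89.6 open 46.3 q6 -1.87 F [ 0.4 -0.3 -0. ]
scene handle (array([687. , -21.6]), array([109.8,  12.9]), 89.54)
rim near ([[682.6, -202.1], [758.1, 156.8]], array([720.4, -22.7]))
mug ([[394.1, 382.5], [471.2, 451.5]], array([432.6, 417. ]))
side handle (array([684.2, -15.6]), array([ 13.8, 113.2]), 0.29)
rim near ([[679.6, -226.4], [759.7, 196.0]], array([719.7, -15.2]))
mug ([[389.1, 387.2], [466.1, 453.3]], array([427.6, 420.3]))
```

```bash
python3 - <<'E'
from h import *
im,_,k=cam("side"); c=im[140:280,120:280]; cv2.imwrite("pics/f.png",cv2.resize(c,None,fx=4,fy=4,interpolation=cv2.INTER_CUBIC))
E
```

```text
(no output)
```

View pics/f.png

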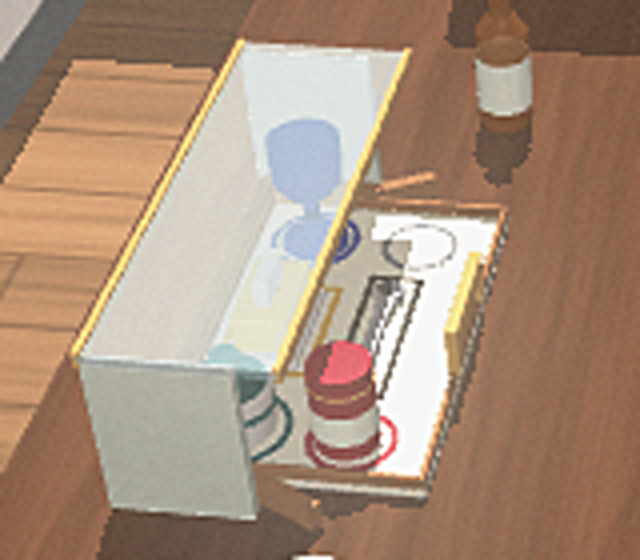

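Side view shows the tray home. The jar at (342,420) px looks a bit off its ring's centre, so one nearer look before handing in.

Call:
send_rows:
  deltas:
    - [[4,-1,0,0,0,0,0.5],[8,-2,0,0,0,0,0.5],[12,-3,0,0,0,0,0.5],[15,-3,0,0,0,0,0.5],[15,-3,0,0,0,0,0.5],[15,-3,0,0,0,0,0.5],[15,-3,0,0,0,0,0.5]]

```text
clock: 47.65
eef_pos: [569.4, -19.3, 269.2]
tool_rot: [[1.0, -0.006, 0.006], [-0.006, 0.001, 1.0], [-0.006, -1.0, 0.001]]
contact_force: [0.0, -0.4, 0.2]
opening: 46.6
```

```bash
python3 - <<'E'
from fit import *
im,d,k=cam("wrist"); cv2.imwrite("pics/w9.png",im); P=cloud(k,d); B=np.hstack([P.reshape(-1,3),im.reshape(-1,3)])[d.ravel()>0]
S=band(B,640,720,-100,70,57,70); S=S[S[:,5]>S[:,3]+50]; h=rect(S[:,:2]); print("handle",h)
S=band(B,690,800,60,170,80,98); S=S[(S[:,5]>S[:,4]+40)]; print("jar top",len(S),trim(S[:,:2]), "expected", h[0]+[67,130])
S=band(B,715,790,-110,100,12,22); S=S[S[:,3:6].max(1)-S[:,3:6].min(1)<40]; print("spoon",len(S),trim(S[:,:2]),"expected",h[0]+[77,0])
E
```

```text
handle (array([681.4, -18.9]), array([  9.9, 104.4]), 0.12)Traceback (most recent call last):
  File "<stdin>", line 4, in <module>
  File "fit.py", line 9, in trim
    q=np.percentile(P[:,:2],[f,100-f],axis=0); return q.round(1).tolist(), q.mean(0).round(1)
    return _quantile_unchecked(
        a, q, axis, out, overwrite_input, method, keepdims, weights)
    return _ureduce(a,
                    func=_quantile_ureduce_func,
    ...<5 lines>...
                    overwrite_input=overwrite_input,
                    method=method)
    r = func(a, **kwargs)
    result = _quantile(arr,
                       quantiles=q,
    ...<2 lines>...
                       out=out,
                       weights=wgt)
    slices_having_nans = np.isnan(arr[-1, ...])
                                  ~~~^^^^^^^^^
IndexError: index -1 is out of bounds for axis 0 with size 0
```

View pics/w9.png

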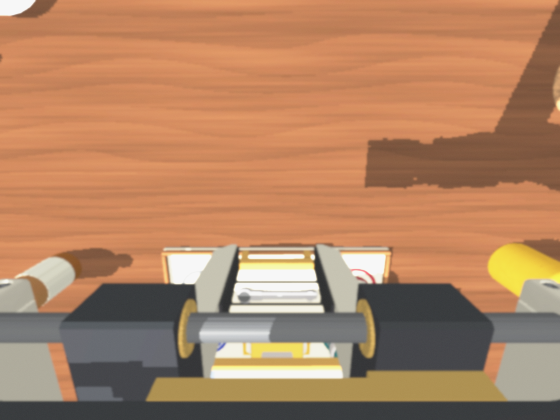

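The wrist camera can't see past the fingers here (only the handle, near (277,255) px), so I'll check the jar from the fixed cameras.

```bash
python3 - <<'E'
from fit import *
for n,h in (("side",(684.2,-15.6)),("scene",(687,-21.6))):
    im,d,k=cam(n); P=cloud(k,d); hsv=cv2.cvtColor(im,cv2.COLOR_BGR2HSV)
    e=np.array([h[0]+67,h[1]+130]); pu,pv=proj(k,(*e,88)); print(n,"lid expected px",round(pu,1),round(pv,1),"mm/px",np.linalg.norm(ray(k,pu,pv,88)-ray(k,pu+1,pv,88)).round(2))
    m=((hsv[...,0]>168)|(hsv[...,0]<6))&(hsv[...,1]>70)&(hsv[...,2]>60); m[:int(pv)-25]=0; m[int(pv)+55:]=0; m[:,:int(pu)-30]=0; m[:,int(pu)+30:]=0
    v,u=np.nonzero(m); w=v<v.min()+14; print("red px: u",np.percentile(u,[1,99]),"top part u",u[w].min(),u[w].max(),"v0",v.min())
    th=np.linspace(0,6.28,40); 
    for r,z in ((27,88),(27,8),(37,8)):
        q=np.array([proj(k,(e[0]+r*np.cos(t),e[1]+r*np.sin(t),z)) for t in th]); print(r,z,"u %.1f..%.1f v %.1f..%.1f"%(q[:,0].min(),q[:,0].max(),q[:,1].min(),q[:,1].max()))
E
```

```text
side lid expected px 204.9 231.4 mm/px 3.07
red px: u [196. 218.] top part u 196 213 v0 225
27 88 u 196.1..213.8 v 225.7..237.1
27 8 u 198.8..216.0 v 244.9..256.5
37 8 u 195.6..219.2 v 242.8..258.7
scene lid expected px 378.5 220.0 mm/px 2.6
red px: u [369.45 378.  ] top part u 369 378 v0 213
27 88 u 368.0..389.0 v 212.2..228.0
27 8 u 363.5..383.5 v 231.5..247.1
37 8 u 359.8..387.2 v 228.7..250.1
```

The jar lid is within one pixel (about 3 mm) of where a centred jar would be. Handing in.

```bash
python3 -c "
from h import *
print(workorder.hand_in())"
```

```text
the job is handed in; nothing more can be done
None
```

The job is done and handed in at about 48 s of the 210 s allowed; the hand-in gave no verdict. I stood the mug on the cork mat, then set the spoon, butter dish, sugar pot, jam jar and goblet in their outlines; no egg cup was out. I then slid the tray by its handle to the back stop. The butter dish got knocked about 20 mm off its spot along the way, so I regrasped and re-centred it.

**Last checks**
- **Tray:** The push stopped at 12 N with the handle at about x = 681–683 mm, where I expected the back stop. Handle yaw read 0.1 to 0.7°, and it sat about 81–82 mm in front of the shelf edge in the two fixed cameras (84 mm nominal).
- **Things on the tray:** Before the slide all five were within about 4 mm of their outline centres. After it, the jar lid was within about 3 mm of its expected place.
- **Goblet, sugar pot, butter dish and spoon:** After the slide I could only judge these by eye, mostly through the glass, and they looked inside their outlines. The wrist view was blocked by its own fingers.
- **Mug:** The close wrist-camera view put it within about 2 mm of the mat centre. An earlier single-pixel reading had said about 7 mm.
- **Robot and bystanders:** The arm ended clear of everything. I did not measure the bystanders at the end, but no move came near them.

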